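# Hook a dropped washer out from behind the lathe guard

### The job

A brass washer has fallen behind the yellow guard of the brake lathe. Take the hooked rod, reach under the guard, set its pin down in the washer's bore and gently draw the washer out along the tray until it bears firmly against the orange sprung catch bar: press it there for a moment (about 8 N), never hard enough to bottom the spring. Then unhook, leaving the washer flat at the catch bar clear of the guard, and lay the rod back with its handle standing on the black mat; do not touch the washer with the gripper, press hard on the tray or guard, or disturb anything else.

Things in the scene. Friction and masses are not known exactly. Their poses are not given: they have to be found in the camera images.
- station: Fixed chip tray with yellow guard and red lathe end. Origin: on the bench under the middle of the guard plate. +x points in under the guard to the lathe, -x out to the open front, y across, z up. Tray: steel floor, its top at z = 6 mm, x = -135 to 160 mm, 270 mm wide; side walls 6 mm thick, up to z = 24 mm; back wall to z = 76 mm. It carries the catch bar (see point catch_first)
- guard_edge (a point): Middle of the lower edge of the yellow guard plate (6 mm thick), 66 mm above the bench; axes as station. Below it is an opening 60 mm high over the tray floor and 238 mm wide. The plate's top is 131 mm above the bench; behind it a cage roof of steel bars at 125 mm reaches 150 mm inward
- catch_first (a point): On the tray floor, 75 mm out from the guard plate; axes as station. The orange catch bar lies across the tray (222 mm along y, 8 mm thick, top 12 mm over the tray floor), its face towards the guard 0 to 25 mm farther out (-x) than this point; the setting is not reported. It is sprung: pushed outwards it gives about 1 mm per newton, up to 14 mm, then is solid
- washer: The dropped part: brass ring washer, 46 mm outside, 28 mm bore, 6 mm thick, about 50 g (varies), flat on the tray floor behind the guard. Origin: centre of its underside; z is its axis
- rod: Loose hooked rod, about 160 g, on the mat. Blue handle 80 mm long (x), 22 mm wide (y), 36 mm high (z); origin: centre of the handle's underside, on which it stands. +x points to the hook. Grip the handle across its width from above. It may sit slightly turned or tilted in the grip
- hook_tip (a point): Centre of the lower end of the rod's down-turned pin, 290 mm ahead of the rod's origin, level with the handle's underside; axes as the rod. The round steel shaft (8 mm) runs from the handle to here with its centre line 26 mm above this point; the pin is 8 mm in diameter
- mat: Fixed black rubber mat, 300 x 160 mm (x, y), 3 mm thick; origin: centre of its underside
- nut: loose steel hex nut, 24 mm across flats, 14 mm high, lying behind the guard near the washer; not the part wanted. Origin: centre of its underside
- jar: closed jar with blue label, 60 mm diameter, 75 mm tall, standing; origin centre of underside. Bystander
- collar: aluminium spacer collar, 60 mm diameter, 25 mm high; origin centre of underside. Bystander
- cone: steel centring cone, 56 mm diameter, 50 mm high; origin centre of underside. Bystander
- driver: screwdriver with red handle, lying; bystander
- wrench: steel wrench, lying; bystander
- brake_pad: brake pad 110 x 45 x 16 mm, lying flat; origin centre of underside. Bystander
Things that resemble listed ones, but are neither listed nor needed, are in the scene too. Several things have the shape of the washer; the one meant has the colours described above.

How it is judged:
By the outcome, as a careful person would: the job done as asked, in the order asked, and still so for the second after the job is handed in, with the robot touching nothing.
It also fails if it takes over 72 s, if anything falls off the work surface, if the arm or the gripper's body presses on something with over 40 N, if the wrist force passes 120 N, or if a joint passes its speed limit or range.

### The arm

A 6-joint arm with a two-finger parallel gripper is mounted at the origin on the work surface. World frame = base frame: x ahead of the robot, y to its left, z up, the work surface at z = 0. Lengths are in m, angles in rad, forces in N, time in s.
With the tool pointing down it reaches from about 0.3 to 0.775 m from the base axis. Payload 14.6 kg.
Tool frame: the origin (TCP) lies on the front face of the gripper's body, between the roots of the fingers; the fingertips stand 97 mm ahead of it and the grasp point (between the pads) lies 78 mm ahead of it; z points along the fingers, x is the direction in which the jaws open and shut, and the axes are right-handed (so a half turn about z gives the same grasp; the last joint's range is limited). The gripper opens to 94 mm and grips with 3 to 60 N. Pads are 16 mm wide; open, the fingers measure 119 mm over their backs; the gripper's body (75 mm by 177 mm) begins 78 mm behind the grasp point.
Start: joints at [-1.362, 0.3, 1.521, -0, 1.321, -0.067], TCP at [0.15, -0.529, 0.303] pointing down, gripper open.
Joint ranges: [-3.03, 3.03], [-0.79, 2.21], [0.23, 2.52], [-1.04, 4.18], [0, 3.07], [-2.55, 2.55]. Speed limits (rad/s): [2.22, 2.22, 2.57, 3.14, 3.14, 3.14].

### API

Orientations are given as [roll, pitch, yaw] about the fixed x, y, z axes, in that order (R = Rz(yaw) Ry(pitch) Rx(roll)).
In Python, from station import sensors, camera, ctrl gives the robot as it stands.
- The arm moves only by the tool move_arm, never from a script. Its argument "rows" is text: rows parted by semicolons, each of 6 numbers parted by spaces: the shift along the tool's x, y, z in mm, then the turn, a rotation vector about the tool's x, y, z in rad. In form: x y z wx wy wz; .... A call has 1 to 20 rows; each row shifts and turns the pose as measured when the row begins, along the tool's axes as they then stand; what a row does not reach is not made up. A row lasts 1/8 s, in which the tool goes at most 62.5 mm and 10.7 degrees, less where a joint would pass 70% of its speed; a pose out of reach is approached as far as the arm can. A call with a gripper value outside its range is refused whole. "grip" is the opening, from -1 (shut) to 1 (fully open), set as the call begins (left out, the last holds). The fingers move at their own pace and stop on an object; "newtons" is the grip in N (left out, the last holds). Time passes only in rows, so rows that do not move let the fingers close. It gives the time, the measured TCP pose, the force and the opening at its end, in the units of the state.
- sensors.get_obs(): the state, without advancing time (a new reading comes with each control period).
- camera(name): name is "scene" or "top" or "wrist"; returns a dict with "color" (384x512x3 uint8, blue, green, red), "z_map" (384x512 float32, m along the optical axis (not along the pixel's ray), 0 where there is no reading), "mtx" (3x3 intrinsics, pixels), "position" and "attitude" of the camera in the world; the wrist camera has in their place "hand_eye" (4x4, takes a point from camera to tool coordinates, whose origin is the TCP and whose axes are the tool frame's). Camera axes: x right, y down, z forward; pixel columns grow to the right and rows downward; lengths in m; the calibration is good to about 2 mm. A picture is of the moment at which its call begins: read the wrist's pose just before it.
- ctrl.hand_in(): hands the job in, once; it reports no verdict.
The state is a dict: "time_s": time; "qpos": joint angles; "joint_vel": joint speeds; "tau": joint torques, N m; "ee_pos": TCP position; "eef_rot": TCP orientation; "force": force on the tool from outside, world axes, zero at the start; "moment": the same for the moment, N m; "grip_width": finger opening in m.
Only numpy, scipy, OpenCV 4.12 (cv2) and the standard library are available. Lean on these libraries where they do the work, as an engineer would, in place of code of your own. Each camera call takes 0.05 s, during which the arm holds its last target.

## Working session

There is one attempt and no reset: what is moved stays moved. The work goes in short steps, Python scripts to look and compute and a tool call to move; the robot and the scene stay as the last step left them, time stands still between calls to the robot, and variables do not carry over. Pictures are saved under pics/ and viewed, and the job is handed in when it is done.

Besides the shell and the picture viewer there is one more tool, called by a JSON object that holds its "api" and its "payload", one argument or row to a line. move_arm: Moves the arm, as the interface text tells. Its arguments: {"type":"object","properties":{"rows":{"type":"string"},"grip":{"type":"number"},"newtons":{"type":"number"}},"required":["rows"]}

```bash
mkdir -p pics; ls
cat > h.py <<'E'
import numpy as np,cv2
from station import sensors,camera,ctrl
from scipy.spatial.transform import Rotation as R
def T_of(c,obs=None):
    T=np.eye(4)
    if 'hand_eye' in c:
        W=np.eye(4);W[:3,:3]=R.from_euler('xyz',obs['eef_rot']).as_matrix();W[:3,3]=obs['ee_pos'];return W@np.array(c['hand_eye'])
    a=np.array(c['attitude']);
    T[:3,:3]=a if a.shape==(3,3) else R.from_euler('xyz',a).as_matrix()
    T[:3,3]=c['position'];return T
def pt(c,T,u,v,z=None):
    """world point of pixel; z=None uses depth, else intersects plane"""
    K=c['mtx'];d=np.array([(u-K[0,2])/K[0,0],(v-K[1,2])/K[1,1],1.])
    if z is None:
        p=d*c['z_map'][int(round(v)),int(round(u))];return T[:3,:3]@p+T[:3,3]
    w=T[:3,:3]@d;return T[:3,3]+w*(z-T[2,3])/w[2]
def cloud(c,T):
    K=c['mtx'];h,w=c['z_map'].shape;u,v=np.meshgrid(np.arange(w),np.arange(h));z=c['z_map']
    P=np.stack([(u-K[0,2])/K[0,0]*z,(v-K[1,2])/K[1,1]*z,z],-1);return P@T[:3,:3].T+T[:3,3]
def proj(c,T,p):
    q=T[:3,:3].T@(np.array(p)-T[:3,3]);k=c['mtx']@q;return k[:2]/k[2]
def snap(name,fn):
    o=sensors.get_obs();c=camera(name);cv2.imwrite(fn+'.png',c['color'])
    import pickle;c['T']=T_of(c,o);pickle.dump(c,open(fn+'.pkl','wb'));return c
def crop(fn,u0,v0,u1,v1,s,out):
    im=cv2.imread(fn+'.png')[v0:v1,u0:u1];cv2.imwrite(out,cv2.resize(im,None,fx=s,fy=s,interpolation=cv2.INTER_CUBIC))
def load(fn):
    import pickle;return pickle.load(open(fn+'.pkl','rb'))
E
python3 - <<'E'
from h import *
o=sensors.get_obs();print(o)
for n in ['scene','top','wrist']:
    c=snap(n,'pics/'+n+'0');print(n,c['mtx'],c['T'])
    if 'attitude' in c: print(c['attitude'])
E
```

```text
pics
{'time_s': 0.0, 'qpos': array([-1.36161538e+00,  3.00460769e-01,  1.52159063e+00, -2.71264065e-05,
        1.32068349e+00, -6.66304083e-02]), 'joint_vel': array([-0.00151229, -0.00108955,  0.00090475, -0.0008278 , -0.00201479,
       -0.00065203]), 'tau': array([ 1.31868161e-03, -5.31810594e+01, -3.52733767e+01,  7.09147705e-02,
        2.44433549e-02, -5.65753635e-05]), 'ee_pos': array([ 0.14972528, -0.52907   ,  0.30208789]), 'eef_rot': array([-3.14154282e+00,  1.14145098e-03, -1.29497821e+00]), 'force': array([-0.6951372 , -0.51366844, -0.3181073 ]), 'moment': array([-0.00953886,  0.0466977 , -0.00723142]), 'grip_width': 0.09396576721444322}
scene [[406.92363294   0.         252.98942611]
 [  0.         406.92363294 194.5314693 ]
 [  0.           0.           1.        ]] [[ 0.72046286  0.41593712 -0.55491402  1.14839797]
 [ 0.69342774 -0.44309225  0.56817887 -0.61456997]
 [-0.00955141 -0.79414455 -0.60765385  0.79576614]
 [ 0.          0.          0.          1.        ]]
[-2.22393437  0.00955156  0.76627941]
top [[485.84107951   0.         249.52994675]
 [  0.         485.84107951 206.33127154]
 [  0.           0.           1.        ]] [[-0.02692875 -0.99661977  0.07761357  0.3973511 ]
 [-0.99963448  0.02666131 -0.00448014  0.05278373]
 [ 0.00239571 -0.07770585 -0.99697345  1.55057485]
 [ 0.          0.          0.          1.        ]]
[-3.06380817e+00 -2.39571431e-03 -1.59772841e+00]
wrist [[333.3462314    0.         249.95050985]
 [  0.         333.3462314  188.72702587]
 [  0.           0.           1.        ]] [[ 0.27123036 -0.9260314  -0.26248798  0.22630142]
 [-0.96251304 -0.26141907 -0.07230993 -0.50727534]
 [-0.0016581   0.27226075 -0.96222208  0.38331271]
 [ 0.          0.          0.          1.        ]]
```

View pics/scene0.png

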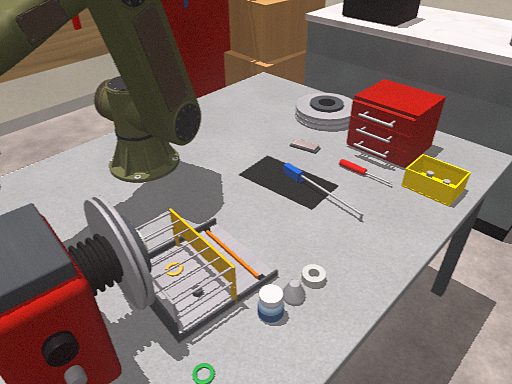

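View pics/top0.png

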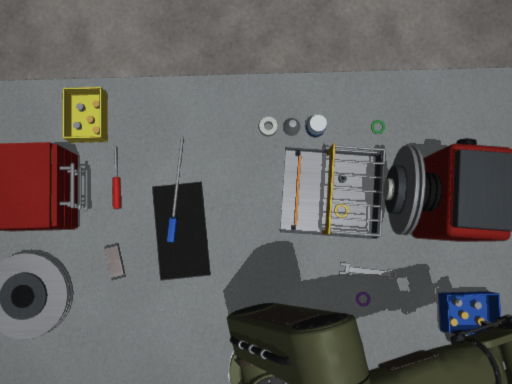

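View pics/wrist0.png

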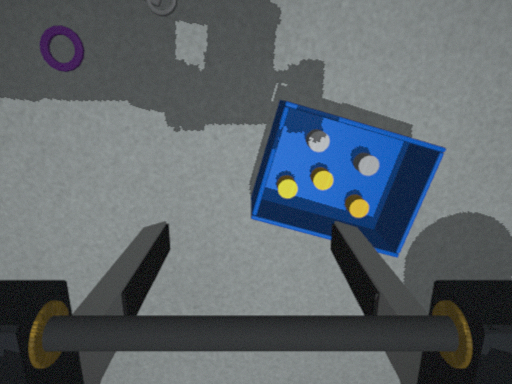

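The top view shows the rod on the mat with its handle near (171,230) and the hook near (183,140). The station is at about (333,192), with the lathe to the right along world -y, and the yellow washer is near (341,211). I'll enlarge both areas.

Run:
```python
from h import *
crop('pics/top0',270,135,400,250,6,'pics/t_st.png')
crop('pics/top0',140,130,220,285,5,'pics/t_rod.png')
crop('pics/scene0',125,195,285,340,5,'pics/s_st.png')
```

```text
(no output)
```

View pics/t_st.png

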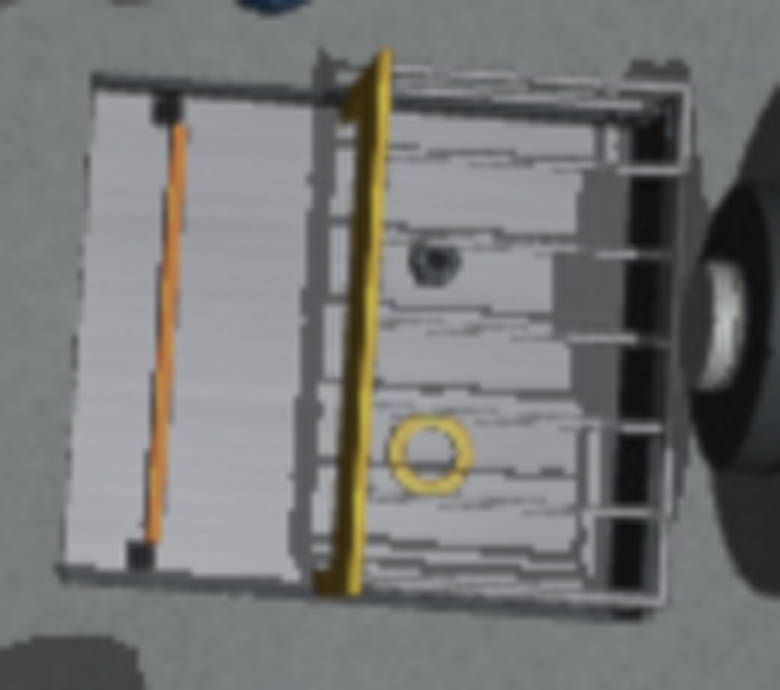

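View pics/t_rod.png

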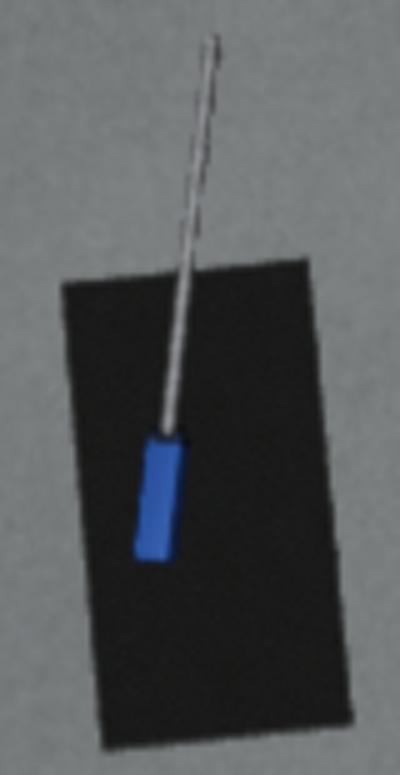

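View pics/s_st.png

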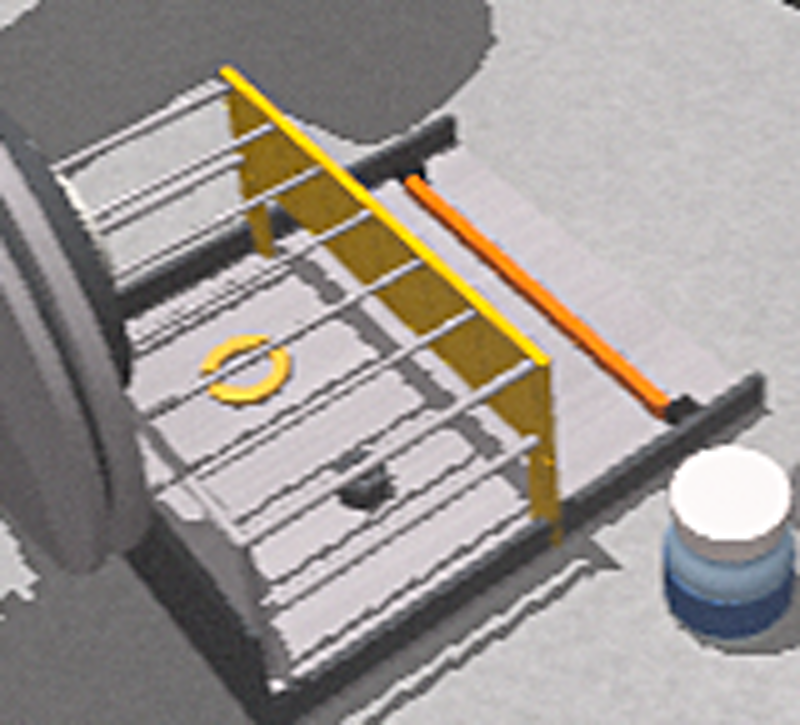

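Run:
```python
from h import *
np.set_printoptions(precision=4,suppress=True)
c=load('pics/top0');T=c['T']
def f(x,y,z,s=6,u0=270,v0=135): return pt(c,T,(x+.5)/s-.5+u0,(y+.5)/s-.5+v0,z)
for n,x,y,z in [('frontTL',95,74,.024),('frontBL',60,574,.024),('guardtopA',387,50,.131),('guardtopB',352,592,.131),('barface A',187,127,.018),('barface B',160,542,.018),('washer',430,455,.012),('nut',435,261,.02)]: print(n,f(x,y,z))
g=lambda x,y,z:f(x,y,z,5,140,130)
for n,x,y,z in [('handle back L',135,560,.039),('back R',171,560,.039),('front L',148,435,.039),('front R',187,437,.039),('hookend',212,37,.033),('shaftroot',167,432,.029),
 ('mat',64,284,.003),('mat',306,259,.003),('mat',352,722,.003),('mat',104,748,.003)]: print(n,g(x,y,z))
P=cloud(c,T)
im=c['color'].astype(int);b,gg,r=im[...,0],im[...,1],im[...,2]
V,U=np.mgrid[:384,:512]
m=(b>r+60)&(U>150)&(U<190)&(V>205)&(V<250);q=P[m];print('handle',m.sum(),q.mean(0),np.percentile(q[:,2],[5,50,95]))
m=(r>b+80)&(gg>b+40)&(U>333)&(U<352)&(V>200)&(V<222);q=P[m];print('washer',m.sum(),(q.min(0)+q.max(0))/2,q.mean(0))
s=load('pics/scene0');q=pt(s,s['T'],(245+.5)/5-.5+125,(370+.5)/5-.5+195,.012);print('washer scene',q)
P=cloud(s,s['T']);im=s['color'].astype(int);b,gg,r=im[...,0],im[...,1],im[...,2];m=(b>r+60)&(U>270)&(U<310)&(V>155)&(V<190);q=P[m];print('handle scene',m.sum(),q.mean(0))
```

```text
frontTL [ 0.7027 -0.0734  0.024 ]
frontBL [ 0.4384 -0.0464  0.024 ]
guardtopA [ 0.6895 -0.209   0.131 ]
guardtopB [ 0.4229 -0.1812  0.131 ]
barface A [ 0.6741 -0.1218  0.018 ]
barface B [ 0.4539 -0.0999  0.018 ]
washer [ 0.4963 -0.245   0.012 ]
nut [ 0.5986 -0.2503  0.02  ]
handle back L [0.4122 0.3061 0.039 ]
back R [0.4116 0.2838 0.039 ]
front L [0.4897 0.2969 0.039 ]
front R [0.4878 0.2727 0.039 ]
hookend [0.7414 0.2538 0.033 ]
shaftroot [0.4918 0.2866 0.029 ]
mat [0.5902 0.3552 0.003 ]
mat [0.6022 0.1999 0.003 ]
mat [0.3068 0.1765 0.003 ]
mat [0.2947 0.3333 0.003 ]
handle 168 [0.4484 0.2901 0.0486] [0.034  0.0396 0.045 ]
washer 42 [ 0.4961 -0.2448  0.0111] [ 0.4968 -0.2455  0.0123]
washer scene [ 0.501  -0.2466  0.012 ]
handle scene 207 [0.4564 0.2827 0.0303]
```

```bash
cat >> h.py <<'E'
O=np.array([.5564,-.1946,0]);YS=-1.6746
RS=R.from_euler('z',YS).as_matrix()
def S(p): return O+RS@np.array(p)       # station->world
def toS(p): return RS.T@(np.array(p)-O)
def cur():
    o=sensors.get_obs();return o,np.array(o['ee_pos']),R.from_euler('xyz',o['eef_rot'])
def plan(way,dt=None):
    """way: list of (pos, R target, n); prints rows"""
    o,p,r=cur();rows=[]
    for q,rt,n in way:
        q=np.array(q);d=(r.inv()*rt).as_rotvec()
        for i in range(n):
            step=r.inv().apply((q-p)/n)*1000
            rows.append(np.r_[step,d/n]);
            r=r*R.from_rotvec(d/n)
        p=q;r=rt
    print('; '.join('%.1f %.1f %.1f %.3f %.3f %.3f'%tuple(x) for x in rows));return rows
def down(yaw): return R.from_euler('xyz',[np.pi,0,yaw])
E
python3 - <<'E'
from h import *
o,p,r=cur()
m=R.from_euler('xyz',[np.pi,0,-1.295+1.3])
plan([([.44,-.12,.30],m,9),([.45,.29,.25],down(1.447),9)])
E
```

```text
-35.0 -43.4 0.3 -0.000 0.000 -0.144; -28.3 -48.0 0.3 -0.000 0.000 -0.144; -21.1 -51.6 0.3 -0.000 0.000 -0.144; -13.5 -54.1 0.3 -0.000 0.000 -0.144; -5.6 -55.5 0.3 -0.000 0.000 -0.144; 2.5 -55.7 0.3 -0.000 0.000 -0.144; 10.5 -54.7 0.3 -0.000 0.000 -0.144; 18.2 -52.7 0.3 -0.000 0.000 -0.144; 25.6 -49.5 0.2 -0.000 0.000 -0.144; 1.3 -45.5 5.6 -0.000 0.000 -0.160; 8.6 -44.8 5.6 -0.000 0.000 -0.160; 15.6 -42.8 5.6 -0.000 0.000 -0.160; 22.2 -39.8 5.6 -0.000 0.000 -0.160; 28.3 -35.7 5.6 -0.000 0.000 -0.160; 33.6 -30.7 5.6 -0.000 0.000 -0.160; 38.1 -25.0 5.6 -0.000 0.000 -0.160; 41.6 -18.6 5.6 -0.000 0.000 -0.160; 44.0 -11.7 5.6 -0.000 0.000 -0.160
```

{"api": "move_arm", "payload": {
  "rows": "-35 -43 0 0 0 -0.144; -28 -48 0 0 0 -0.144; -21 -52 0 0 0 -0.144; -13 -54 0 0 0 -0.144; -6 -55 0 0 0 -0.144; 2 -56 0 0 0 -0.144; 10 -55 0 0 0 -0.144; 18 -53 0 0 0 -0.144; 26 -49 0 0 0 -0.144; 1 -45 6 0 0 -0.16; 9 -45 6 0 0 -0.16; 16 -43 6 0 0 -0.16; 22 -40 6 0 0 -0.16; 28 -36 6 0 0 -0.16; 34 -31 6 0 0 -0.16; 38 -25 6 0 0 -0.16; 42 -19 6 0 0 -0.16; 44 -12 6 0 0 -0.16",
  "grip": 1
}}

```text
time_s: 2.4
ee_pos: [0.425, 0.3211, 0.2463]
eef_rot: [-3.141, -0.002, 1.527]
force: [0.6, -1.3, 0.1]
grip_width: 0.0939
```

Run:
```python
from h import *
o,p,r=cur();print(o['time_s'],p,o['eef_rot'])
c=snap('wrist','pics/w1')
```

```text
2.4 [0.42502726 0.32105931 0.24627073] [-3.14110766e+00 -2.08934311e-03  1.52668236e+00]
```

View pics/w1.png

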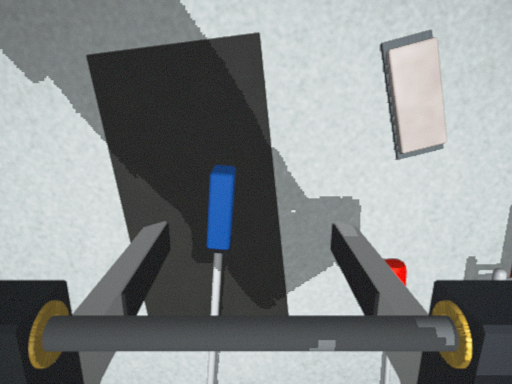

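Run:
```python
from h import *
crop('pics/w1',190,150,260,270,6,'pics/w1c.png');c=load('pics/w1');print(c['T'])
```

```text
[[ 0.04522036  0.96064794  0.27406324  0.34514124]
 [ 0.99897211 -0.04434663 -0.00938606  0.32458059]
 [ 0.00313708  0.27420598 -0.96166587  0.32746393]
 [ 0.          0.          0.          1.        ]]
```

View pics/w1c.png

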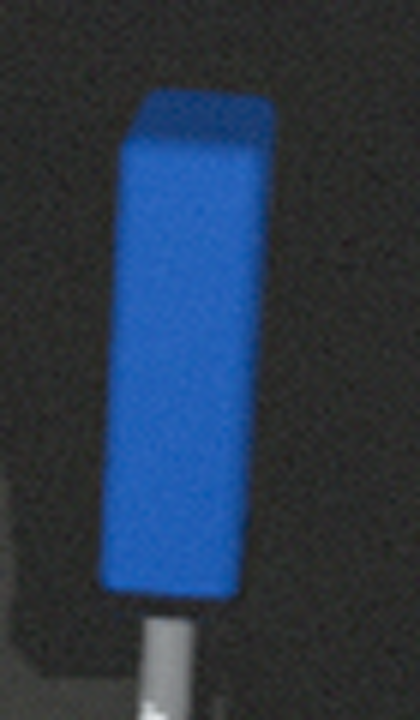

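Run:
```python
from h import *
np.set_printoptions(precision=4,suppress=True)
c=load('pics/w1');T=c['T']
f=lambda x,y,z:pt(c,T,(x+.5)/6-.5+190,(y+.5)/6-.5+150,z)
a,b,d,e=f(120,146,.039),f(271,148,.039),f(100,592,.039),f(238,595,.039)
print(a,b,d,e);bk=(a+b)/2;fr=(d+e)/2;print(bk,fr,(bk+fr)/2,np.arctan2(*(fr-bk)[[1,0]]),np.linalg.norm(fr-bk),np.linalg.norm(a-b))
print(c['z_map'][200:205,222], pt(c,T,222,205))
```

```text
[0.412  0.2866 0.039 ] [0.4134 0.3089 0.039 ] [0.484  0.2777 0.039 ] [0.4856 0.2995 0.039 ]
[0.4127 0.2977 0.039 ] [0.4848 0.2886 0.039 ] [0.4488 0.2932 0.039 ] -0.12567961819353823 0.07268398186794439 0.022349613085939503
[0.3038 0.303  0.3033 0.3033 0.3048] [0.4415 0.2956 0.0392]
```

Run:
```python
from h import *
plan([([.4594,.2902,.21],down(1.446),3),([.4594,.2902,.21],down(1.446),1)])
```

```text
-11.2 12.1 11.7 -0.000 -0.001 0.030; -10.8 12.5 11.8 -0.000 -0.001 0.030; -10.4 12.8 11.8 -0.000 -0.001 0.030; 0.0 0.0 0.0 0.000 0.000 0.000
```

{"api": "move_arm", "payload": {
  "rows": "-11 12 12 0 0 0.03; -11 12.5 12 0 0 0.03; -10 13 12 0 0 0.03; 0 0 0 0 0 0"
}}

```text
time_s: 2.95
ee_pos: [0.4617, 0.287, 0.2057]
eef_rot: [-3.138, -0.001, 1.439]
force: [-0.9, 0.1, -0.7]
grip_width: 0.0939
```

Run:
```python
from h import *
o,p,r=cur();print(o['time_s'],p,o['eef_rot'])
plan([([.4594,.2902,.12],down(1.446),3),([.4594,.2902,.105],down(1.446),2)])
```

```text
2.95 [0.4617262  0.28703844 0.20566236] [-3.13807839e+00 -8.92706632e-04  1.43889734e+00]
0.9 -0.8 28.6 -0.001 -0.000 -0.002; 0.9 -0.8 28.6 -0.001 -0.000 -0.002; 0.9 -0.9 28.6 -0.001 -0.000 -0.002; 0.0 -0.0 7.5 0.000 0.000 0.000; 0.0 -0.0 7.5 0.000 0.000 0.000
```

{"api": "move_arm", "payload": {
  "rows": "1 -1 28 0 0 -0.002; 1 -1 28 0 0 -0.002; 1 -1 26 0 0 -0.002; 0 0 6 0 0 0; 0 0 0 0 0 0"
}}

```text
time_s: 3.58
ee_pos: [0.4606, 0.2891, 0.1179]
eef_rot: [-3.141, -0.003, 1.44]
force: [0.6, 0.5, -0.0]
grip_width: 0.0938
```

Run:
```python
from h import *
o,p,r=cur();print(o['time_s'],p,o['eef_rot'])
plan([([.4594,.2902,.105],down(1.446),2)])
```

```text
3.575 [0.46063196 0.2891158  0.11793189] [-3.14123439 -0.00341961  1.44016213]
0.4 -0.7 6.5 -0.000 -0.002 -0.003; 0.4 -0.7 6.5 -0.000 -0.002 -0.003
```

{"api": "move_arm", "payload": {
  "rows": "0.4 -0.7 6.5 0 -0.002 -0.003; 0.4 -0.7 6.5 0 -0.002 -0.003; 0 0 0 0 0 0"
}}

```text
time_s: 3.95
ee_pos: [0.46, 0.2904, 0.1061]
eef_rot: [3.139, -0.001, 1.446]
force: [0.2, -0.3, 0.1]
grip_width: 0.0942
```

{"api": "move_arm", "payload": {
  "rows": "0 0 0 0 0 0; 0 0 0 0 0 0; 0 0 0 0 0 0; 0 0 0 0 0 0; 0 0 0 0 0 0; 0 0 0 0 0 0; 0 0 0 0 0 0",
  "grip": -1,
  "newtons": 50
}}

```text
time_s: 4.82
ee_pos: [0.4602, 0.2906, 0.1068]
eef_rot: [3.139, -0.001, 1.446]
force: [-0.4, -0.7, 0.8]
grip_width: 0.0277
```

{"api": "move_arm", "payload": {
  "rows": "0 0 0 0 0 0; 0 0 0 0 0 0; 0 0 0 0 0 0"
}}

```text
time_s: 5.2
ee_pos: [0.4602, 0.2906, 0.1068]
eef_rot: [3.139, -0.002, 1.446]
force: [-0.8, -0.2, -1.6]
grip_width: 0.0216
```

{"api": "move_arm", "payload": {
  "rows": "0 0 -10 0 0 0; 0 0 -20 0 0 0; 0 0 -20 0 0 0; 0 0 -20 0 0 0; 0 0 -10 0 0 0; 0 0 0 0 0 0; 0 0 0 0 0 0"
}}

```text
time_s: 6.08
ee_pos: [0.4593, 0.2902, 0.1903]
eef_rot: [3.14, -0.0, 1.446]
force: [0.2, 0.1, -1.9]
grip_width: 0.0217
```

Run:
```python
from h import *
o,p,r=cur();print(o['time_s'],p,o['eef_rot'],o['force'],o['moment'])
snap('scene','pics/s2');snap('wrist','pics/w2');snap('top','pics/t2')
crop('pics/s2',240,120,400,240,5,'pics/s2c.png');crop('pics/t2',140,110,240,290,3,'pics/t2c.png')
```

```text
6.075 [0.45931402 0.29015782 0.19027232] [ 3.14046284e+00 -4.40945257e-04  1.44618730e+00] [ 0.15022693  0.05651249 -1.93972464] [ 0.02133532 -0.0400537   0.00814327]
```

View pics/s2c.png

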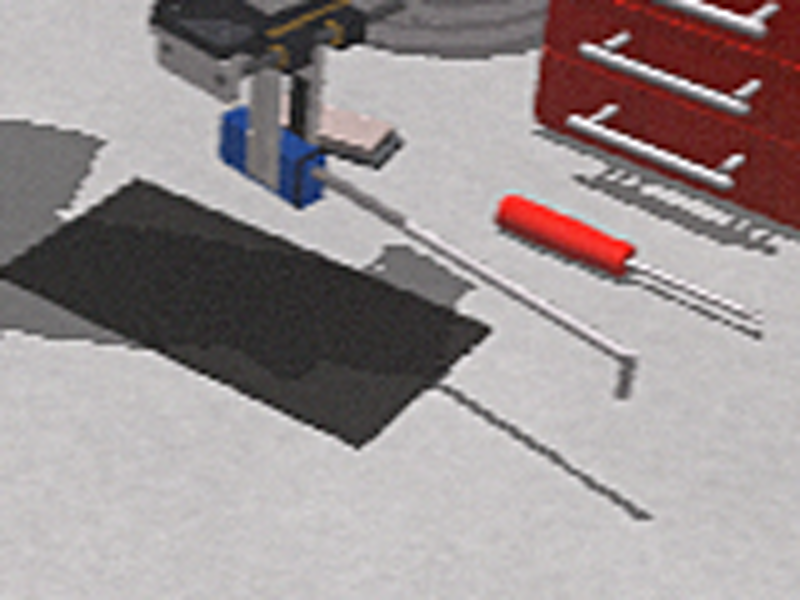

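View pics/w2.png

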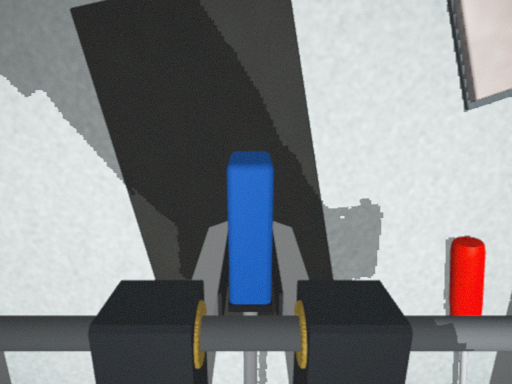

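View pics/t2c.png

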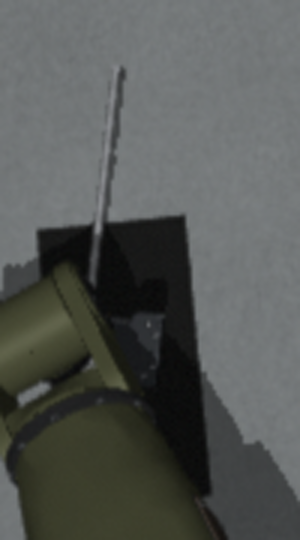

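Run:
```python
from h import *
np.set_printoptions(precision=4,suppress=True)
c=load('pics/s2');T=c['T'];o,p,r=cur();r=down(1.446)
P=cloud(c,T)
# hand-frame coordinates: ahead along rod = world yaw 1.446-pi/2
Rr=R.from_euler('z',1.446-np.pi/2).as_matrix()
V,U=np.mgrid[:384,:512]
L=(P-p)@Rr
m=(U>310)&(U<372)&(V>148)&(V<205)&(abs(L[...,1])<.03)&(L[...,2]>-.17)&(L[...,0]>.05)
q=L[m];print(len(q))
for a in np.arange(.05,.31,.02):
    s=q[(q[:,0]>=a)&(q[:,0]<a+.02)]
    if len(s):print(round(a,2),len(s),s.mean(0),s[:,2].min(),s[:,2].max())
for x,y in [(624,394),(630,362)]:
    u,v=(x+.5)/5-.5+240,(y+.5)/5-.5+120;print(u,v,(pt(c,T,u,v)-p)@Rr)
def ray(c,u,v):
    K=c['mtx'];d=c['T'][:3,:3]@np.array([(u-K[0,2])/K[0,0],(v-K[1,2])/K[1,1],1]);return c['T'][:3,3],d/np.linalg.norm(d)
t=load('pics/t2')
a,da=ray(c,(634+.5)/5-.5+240,(360+.5)/5-.5+120);b,db=ray(t,(121+.5)/3-.5+140,(67+.5)/3-.5+110)
A=np.stack([da,-db],1);k=np.linalg.lstsq(A,b-a,rcond=None)[0];X1=a+k[0]*da;X2=b+k[1]*db
print('tri end',X1,X2,((X1+X2)/2-p)@Rr)
```

```text
197
0.05 1 [ 0.0679  0.0011 -0.0771] -0.07713455605291225 -0.07713455605291225
0.07 14 [ 0.0805 -0.0021 -0.0786] -0.08535526793455889 -0.074564484920638
0.09 16 [ 0.101  -0.0026 -0.0778] -0.08179902560647029 -0.07471999215720931
0.11 13 [ 0.1198 -0.0028 -0.0787] -0.08431983474338717 -0.07396748143096926
0.13 17 [ 0.1398 -0.0022 -0.0793] -0.08507023922339035 -0.07583081826370669
0.15 13 [ 0.1605 -0.0025 -0.079 ] -0.08327944209232446 -0.07711505516142286
0.17 16 [ 0.1792 -0.0035 -0.079 ] -0.08165409881797764 -0.07638871667475394
0.19 19 [ 0.1999 -0.0027 -0.0793] -0.08423171709899396 -0.07334092674266651
0.21 16 [ 0.2205 -0.0026 -0.08  ] -0.08310430190021473 -0.0775179289314844
0.23 18 [ 0.2405 -0.0029 -0.08  ] -0.08360111899495587 -0.07687063948522549
0.25 18 [ 0.2604 -0.0022 -0.081 ] -0.08681552160332279 -0.0778270435532678
0.27 36 [ 0.2806 -0.0024 -0.0899] -0.1092139274361133 -0.07724448866646166
364.4 198.4 [ 0.2846 -0.0021 -0.1052]
365.6 192.0 [ 0.2848 -0.0028 -0.0821]
tri end [0.7435 0.2524 0.1102] [0.7396 0.2496 0.1089] [ 0.2849 -0.0038 -0.0806]
```

```bash
cat >> h.py <<'E'
TIP=np.array([.281,0,-.109])  # tip in rod frame from TCP (rod yaw axes)
def tcp_for(tipS): return S(tipS)-RS@TIP
def tipS():
    o,p,r=cur(); R2=r.as_matrix()@R.from_euler('xyz',[np.pi,0,np.pi/2]).as_matrix().T
    A=r*down(np.pi/2).inv()
    return toS(p+A.apply(TIP)), A.as_euler('xyz')-[0,0,YS], o
E
python3 - <<'E'
from h import *
print(tipS())
a=tcp_for([-.17,-.053,.13]);print(a)
plan([(a,down(YS+np.pi/2),13)])
E
```

```text
(array([-0.4662808 ,  0.13429576,  0.08148454]), array([ 2.95809434e-04, -9.89039933e-04,  1.54999159e+00]), {'time_s': 6.225, 'qpos': array([ 4.96074581e-01,  4.04359470e-01,  1.65871827e+00, -3.79862594e-04,
        1.07753834e+00, -9.49933785e-01]), 'joint_vel': array([ 7.14066877e-04, -6.47584009e-04, -2.80922666e-03,  7.55619980e-05,
        2.28241582e-04, -7.73502436e-04]), 'tau': array([ 4.66899117e-03, -5.61425114e+01, -3.19323456e+01, -2.38325796e-02,
       -1.70982687e-02, -6.96505799e-05]), 'ee_pos': array([0.45935558, 0.29016135, 0.19020657]), 'eef_rot': array([ 3.14060361e+00, -2.95809289e-04,  1.44618821e+00]), 'force': array([-0.22490278, -0.12359894, -1.06081323]), 'moment': array([ 0.03185094, -0.07843316, -0.00189559]), 'grip_width': 0.02195503976809888})
[0.55041671 0.25946409 0.239     ]
-1.5 7.2 -3.7 0.000 -0.000 0.119; -0.6 7.4 -3.7 0.000 -0.000 0.119; 0.3 7.4 -3.7 0.000 -0.000 0.119; 1.2 7.3 -3.7 0.000 -0.000 0.119; 2.0 7.1 -3.7 0.000 -0.000 0.119; 2.9 6.8 -3.7 0.000 -0.000 0.119; 3.6 6.4 -3.7 0.000 -0.000 0.119; 4.4 6.0 -3.7 0.000 -0.000 0.119; 5.1 5.4 -3.8 0.000 -0.000 0.119; 5.7 4.8 -3.8 0.000 -0.000 0.119; 6.2 4.0 -3.8 0.000 -0.000 0.119; 6.6 3.3 -3.8 0.000 -0.000 0.119; 7.0 2.5 -3.8 0.000 -0.000 0.119
```

{"api": "move_arm", "payload": {
  "rows": "-1 4 -8 0 0 0.06; -1 7 -8 0 0 0.12; 0 7 -8 0 0 0.12; 1 7 -6 0 0 0.12; 2 7 -4 0 0 0.12; 3 7 -4 0 0 0.12; 4 6 -4 0 0 0.12; 4 6 -3 0 0 0.12; 5 5 -2 0 0 0.12; 6 5 -2 0 0 0.12; 6 4 -2 0 0 0.12; 7 3 0 0 0 0.12; 7 3 0 0 0 0.1; 3 1 0 0 0 0.05; 0 0 0 0 0 0; 0 0 0 0 0 0"
}}

```text
time_s: 8.22
ee_pos: [0.5518, 0.2604, 0.2339]
eef_rot: [3.135, 0.01, -0.134]
force: [-0.2, -0.0, -1.6]
grip_width: 0.0215
```

Run:
```python
from h import *
t,e,o=tipS();print(t,e,o['ee_pos'])
plan([(tcp_for([-.17,-.053,.06]),down(YS+np.pi/2),4),(tcp_for([-.15,-.053,.027]),down(YS+np.pi/2),3)])
```

```text
[-0.17059483 -0.06118715  0.12659109] [-0.01001341 -0.00610173 -0.02980922] [0.55182201 0.26042061 0.23386903]
-0.2 0.2 16.2 0.001 0.003 -0.007; -0.2 0.2 16.2 0.001 0.003 -0.007; -0.2 0.2 16.2 0.001 0.003 -0.007; -0.3 0.3 16.2 0.001 0.003 -0.007; -0.0 6.7 11.0 0.000 0.000 0.000; -0.0 6.7 11.0 0.000 0.000 0.000; -0.0 6.7 11.0 0.000 0.000 0.000
```

{"api": "move_arm", "payload": {
  "rows": "0 0 17 0.001 0.003 -0.008; 0 0 17 0.001 0.003 -0.008; 0 0 17 0.001 0.003 -0.008; 0 0 17 0.001 0.003 -0.007; 0 0 13 0 0 0; 0 0 0 0 0 0; 0 0 0 0 0 0"
}}

```text
time_s: 9.1
ee_pos: [0.5496, 0.2601, 0.145]
eef_rot: [3.138, 0.001, -0.096]
force: [-0.4, 0.1, -2.2]
grip_width: 0.0216
```

Run:
```python
from h import *
np.set_printoptions(precision=4,suppress=True)
t,e,o=tipS();print(t,e,o['ee_pos'],o['time_s'])
snap('scene','pics/s3');snap('top','pics/t3')
crop('pics/s3',120,150,320,300,4,'pics/s3c.png');crop('pics/t3',230,130,400,270,4.5,'pics/t3c.png')
for n in 'st':
    c=load('pics/%s3'%n);A=R.from_euler('z',YS+e[2])
    q=o['ee_pos']+R.from_euler('xyz',e+[0,0,YS]).apply(TIP);print(n,proj(c,c['T'],q),proj(c,c['T'],q+[0,0,.026]),proj(c,c['T'],S([.0567,-.0533,.012])))
```

```text
[-0.1702 -0.0517  0.0369] [-0.0006 -0.0034  0.008 ] [0.5496 0.2601 0.145 ] 9.1
s [241.8816 222.5284] [241.6369 215.4868] [173.1284 267.6468]
t [270.5491 203.4004] [270.9343 202.6921] [341.3952 210.0411]
```

View pics/s3c.png

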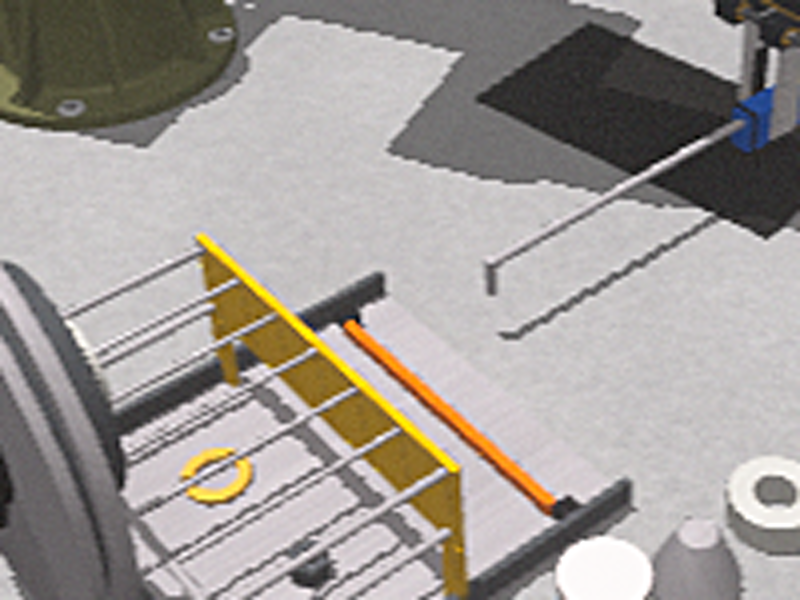

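View pics/t3c.png

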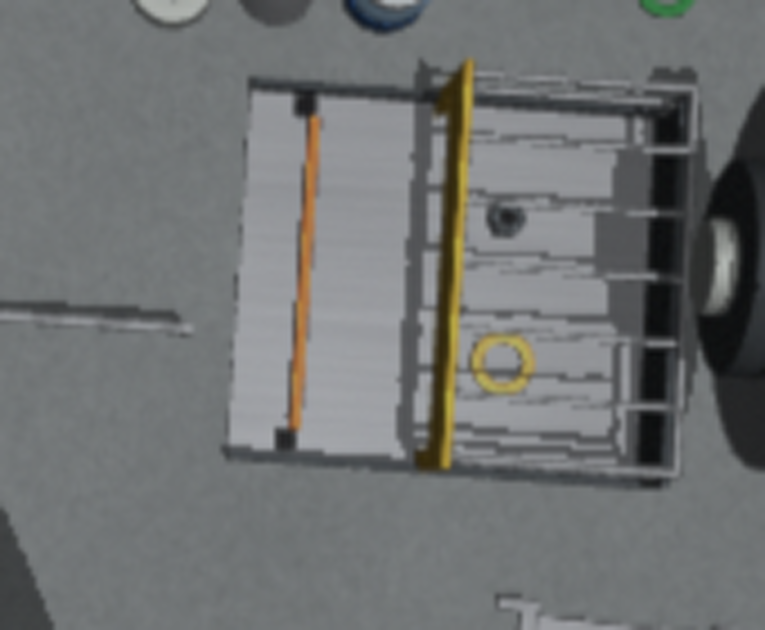

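Run:
```python
from h import *
D=down(YS+np.pi/2)
plan([(tcp_for([-.14,-.054,.028]),D,3),(tcp_for([-.065,-.054,.027]),D,5)])
```

```text
-0.1 10.2 2.8 0.001 0.000 0.003; -0.1 10.2 2.8 0.001 0.000 0.003; -0.1 10.2 2.8 0.001 0.000 0.003; 0.0 15.0 0.2 0.000 0.000 0.000; 0.0 15.0 0.2 0.000 0.000 0.000; 0.0 15.0 0.2 0.000 0.000 0.000; 0.0 15.0 0.2 0.000 0.000 0.000; 0.0 15.0 0.2 0.000 0.000 0.000
```

{"api": "move_arm", "payload": {
  "rows": "0 10 3 0.001 0 0.003; 0 10 3 0.001 0 0.003; 0 10 3 0.001 0 0.003; 0 15 0 0 0 0; 0 15 0 0 0 0; 0 15 0 0 0 0; 0 15 0 0 0 0; 0 10 0 0 0 0; 0 0 0 0 0 0; 0 0 0 0 0 0"
}}

```text
time_s: 10.45
ee_pos: [0.5389, 0.1526, 0.1369]
eef_rot: [-3.141, -0.002, -0.107]
force: [0.1, -0.7, -1.7]
grip_width: 0.0217
```

Run:
```python
from h import *
np.set_printoptions(precision=4,suppress=True)
t,e,o=tipS();print(t,e,o['ee_pos'],o['time_s'],o['force'])
D=down(YS+np.pi/2)
plan([(tcp_for([.057,-.054,.021]),D,8)])
```

```text
[-0.0626 -0.0541  0.0277] [ 0.0017  0.0008 -0.0032] [0.5389 0.1526 0.1369] 10.45 [ 0.0961 -0.697  -1.7226]
-0.0 14.9 0.9 -0.000 -0.000 -0.000; -0.0 14.9 0.9 -0.000 -0.000 -0.000; -0.0 14.9 0.9 -0.000 -0.000 -0.000; -0.0 14.9 0.9 -0.000 -0.000 -0.000; -0.1 14.9 0.9 -0.000 -0.000 -0.000; -0.1 14.9 0.9 -0.000 -0.000 -0.000; -0.1 14.9 0.9 -0.000 -0.000 -0.000; -0.1 14.9 0.9 -0.000 -0.000 -0.000
```

{"api": "move_arm", "payload": {
  "rows": "0 10 2 0 0 0; 0 15 2 0 0 0; 0 15 1 0 0 0; 0 15 0 0 0 0; 0 15 0 0 0 0; 0 15 0 0 0 0; 0 15 0 0 0 0; 0 11 0 0 0 0; 0 5 0 0 0 0; 0 0 0 0 0 0; 0 0 0 0 0 0"
}}

```text
time_s: 11.82
ee_pos: [0.5256, 0.0293, 0.1315]
eef_rot: [-3.141, -0.002, -0.107]
force: [0.1, 0.1, -2.0]
grip_width: 0.0215
```

Run:
```python
from h import *
np.set_printoptions(precision=4,suppress=True)
t,e,o=tipS();print(t,e,o['ee_pos'],o['time_s'],o['force'])
snap('scene','pics/s4');snap('top','pics/t4')
crop('pics/s4',120,190,250,290,6,'pics/s4c.png');crop('pics/t4',270,140,390,240,6,'pics/t4c.png')
for n in 'st':
    c=load('pics/%s4'%n)
    q=o['ee_pos']+R.from_euler('xyz',e+[0,0,YS]).apply(TIP);print(n,proj(c,c['T'],q),proj(c,c['T'],q+[0,0,.026]),proj(c,c['T'],S([.057,-.054,.012])))
```

```text
[ 0.0615 -0.0545  0.0223] [ 0.0018  0.0008 -0.0031] [0.5256 0.0293 0.1315] 11.825 [ 0.1093  0.1329 -1.9725]
s [170.7645 265.5381] [169.3964 258.4243] [172.885  267.5489]
t [343.4979 210.2924] [345.1346 209.7091] [341.4758 210.2675]
```

View pics/s4c.png

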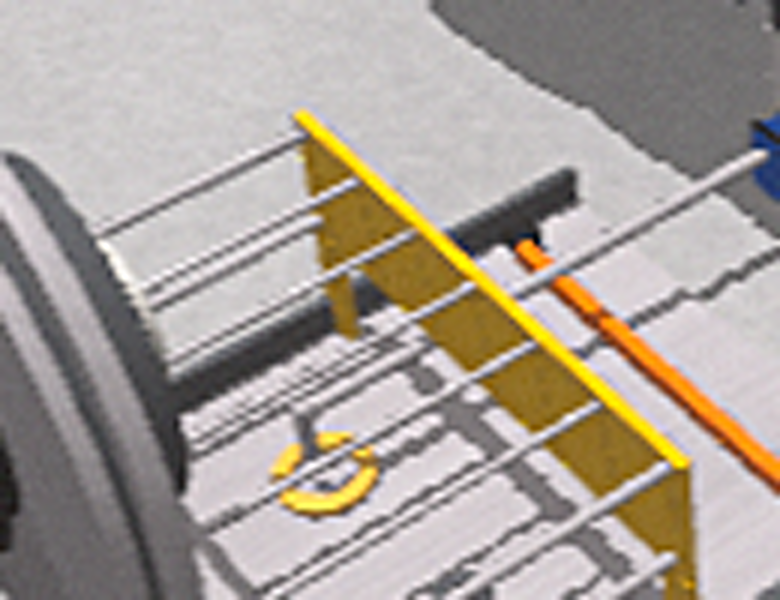

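View pics/t4c.png

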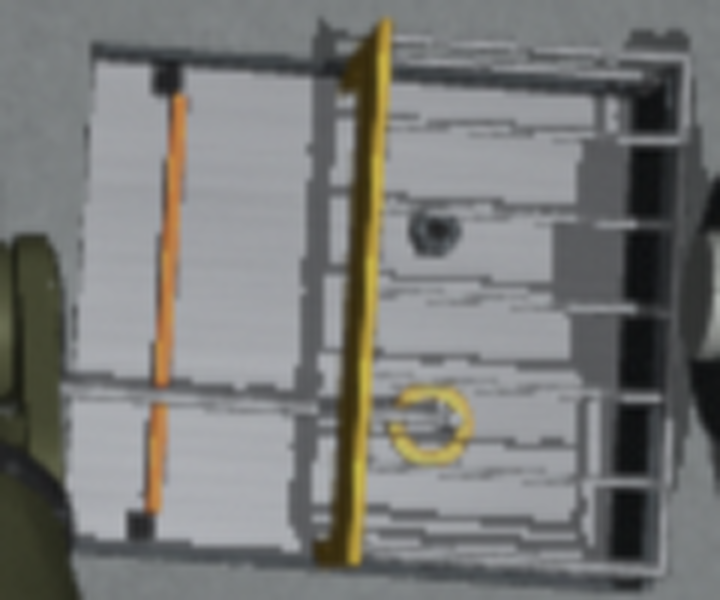

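Run:
```python
from h import *
crop('pics/t4',325,195,361,225,20,'pics/t4d.png');crop('pics/s4',155,245,195,280,18,'pics/s4d.png')
```

```text
(no output)
```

View pics/t4d.png

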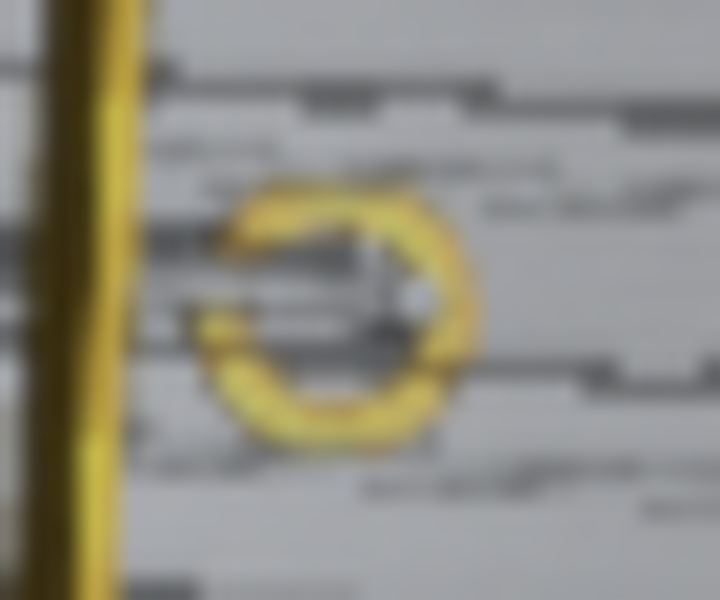

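View pics/s4d.png

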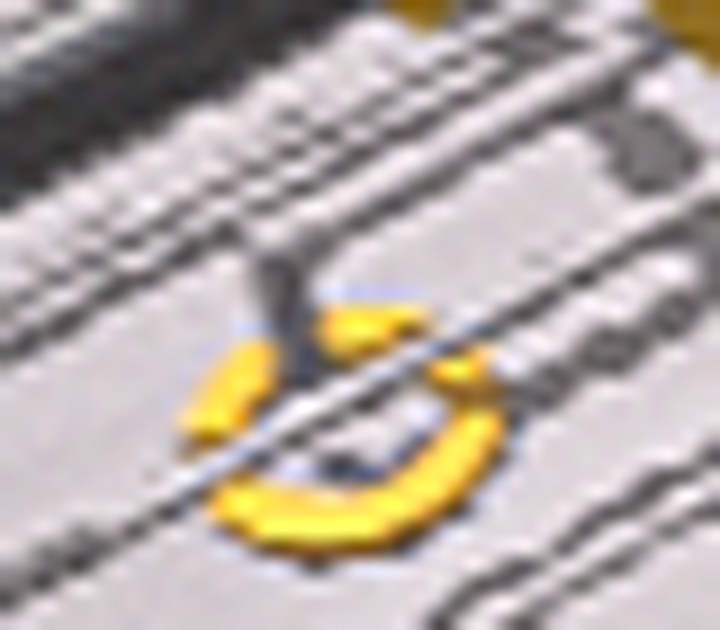

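Run:
```python
from h import *
np.set_printoptions(precision=2,suppress=True)
for n in 'st':
    c=load('pics/%s4'%n);f=lambda p:proj(c,c['T'],S(p))
    b=f([.057,-.054,.022]);print(n,b,f([.067,-.054,.022])-b,f([.057,-.044,.022])-b,f([.057,-.054,.012])-b)
```

```text
s [172.38 264.87] [-3.4   1.91] [2.06 2.22] [0.5  2.68]
t [342.08 210.05] [3.16 0.24] [ 0.2  -3.15] [-0.61  0.22]
```

{"api": "move_arm", "payload": {
  "rows": "0 -4.5 0 0 0 0; 0 0 4 0 0 0; 0 0 4 0 0 0; 0 0 3 0 0 0; 0 0 0 0 0 0; 0 0 0 0 0 0"
}}

```text
time_s: 12.68
ee_pos: [0.5261, 0.0347, 0.1194]
eef_rot: [-3.141, -0.001, -0.106]
force: [0.4, 0.1, -1.5]
grip_width: 0.0221
```

Run:
```python
from h import *
np.set_printoptions(precision=4,suppress=True)
t,e,o=tipS();print(t,e,o['ee_pos'],o['time_s'],o['force'],o['moment'])
snap('scene','pics/s5');snap('top','pics/t5')
crop('pics/t5',325,195,361,225,20,'pics/t5d.png');crop('pics/s5',155,245,195,280,18,'pics/s5d.png')
```

```text
[ 0.056  -0.0544  0.0102] [ 0.0012  0.0007 -0.0021] [0.5261 0.0347 0.1194] 12.675 [ 0.4499  0.0717 -1.452 ] [ 0.0499 -0.021   0.0016]
```

View pics/t5d.png

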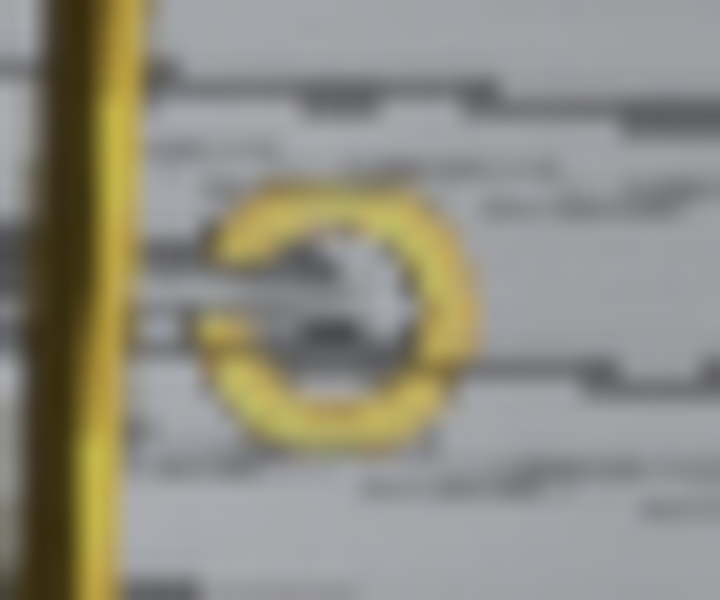

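View pics/s5d.png

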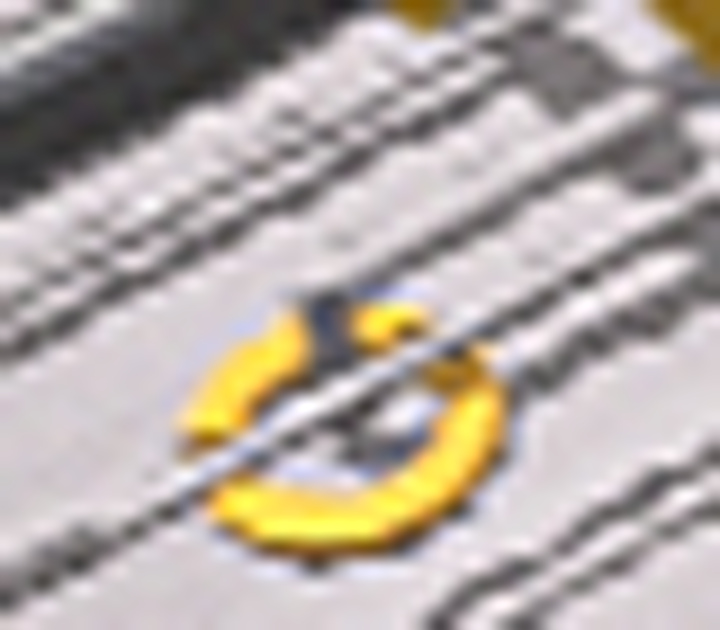

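{"api": "move_arm", "payload": {
  "rows": "0 0 1.5 0 0 0; 0 0 0 0 0 0"
}}

```text
time_s: 13.02
ee_pos: [0.5261, 0.0347, 0.118]
eef_rot: [-3.141, -0.002, -0.106]
force: [0.1, -0.1, -0.5]
grip_width: 0.0217
```

Run:
```python
from h import *
np.set_printoptions(precision=4,suppress=True)
t,e,o=tipS();print(t,e,o['time_s'],o['force'],o['moment'])
plan([(tcp_for([-.04,-.054,.0085]),down(YS+np.pi/2),12)])
```

```text
[ 0.056  -0.0543  0.0088] [ 0.0016  0.0008 -0.002 ] 13.025 [ 0.0786 -0.1411 -0.5205] [ 0.0442 -0.0314  0.0187]
-0.0 -8.0 0.0 -0.000 -0.000 -0.000; -0.0 -8.0 0.0 -0.000 -0.000 -0.000; -0.0 -8.0 0.0 -0.000 -0.000 -0.000; -0.0 -8.0 0.0 -0.000 -0.000 -0.000; -0.0 -8.0 0.0 -0.000 -0.000 -0.000; -0.0 -8.0 0.0 -0.000 -0.000 -0.000; -0.0 -8.0 0.0 -0.000 -0.000 -0.000; -0.0 -8.0 0.0 -0.000 -0.000 -0.000; -0.0 -8.0 0.0 -0.000 -0.000 -0.000; -0.0 -8.0 0.0 -0.000 -0.000 -0.000; -0.0 -8.0 0.0 -0.000 -0.000 -0.000; -0.0 -8.0 0.0 -0.000 -0.000 -0.000
```

{"api": "move_arm", "payload": {
  "rows": "0 -2 0 0 0 0; 0 -4 0 0 0 0; 0 -5 0 0 0 0; 0 -5 0 0 0 0; 0 -5 0 0 0 0; 0 -5 0 0 0 0; 0 -5 0 0 0 0; 0 -5 0 0 0 0; 0 -5 0 0 0 0; 0 -5 0 0 0 0; 0 -5 0 0 0 0; 0 -5 0 0 0 0; 0 -5 0 0 0 0; 0 -5 0 0 0 0; 0 -5 0 0 0 0; 0 -5 0 0 0 0; 0 -4 0 0 0 0; 0 -2 0 0 0 0; 0 0 0 0 0 0"
}}

```text
time_s: 15.4
ee_pos: [0.5354, 0.1224, 0.118]
eef_rot: [-3.141, -0.002, -0.105]
force: [-0.6, 0.4, -1.1]
grip_width: 0.0217
```

Run:
```python
from h import *
np.set_printoptions(precision=4,suppress=True)
t,e,o=tipS();print(t,e,o['time_s'],o['force'],RS.T@o['force'],o['moment'])
snap('scene','pics/s6');snap('top','pics/t6')
crop('pics/t6',280,150,360,240,8,'pics/t6d.png');crop('pics/s6',150,200,260,290,7,'pics/s6d.png')
```

```text
[-0.0322 -0.054   0.0088] [ 0.0016  0.0007 -0.0016] 15.4 [-0.5627  0.362  -1.0945] [-0.3018 -0.5972 -1.0945] [ 0.1102 -0.0505  0.0109]
```

View pics/t6d.png

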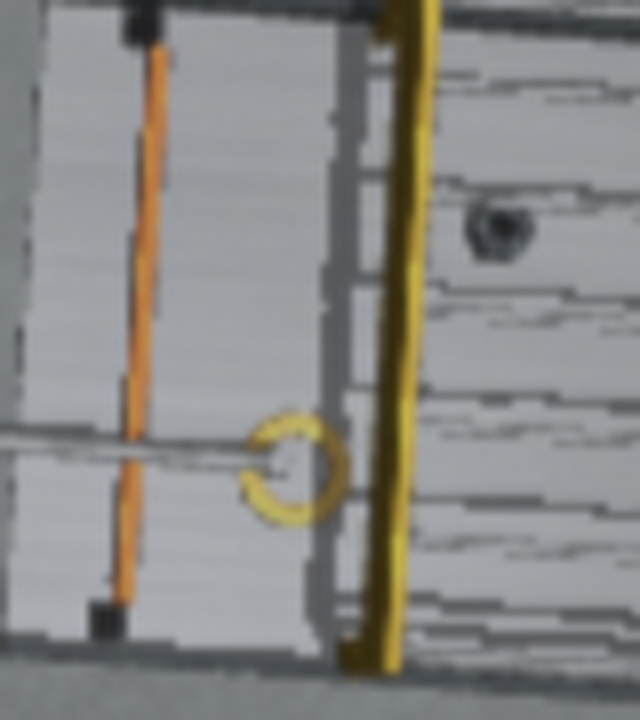

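View pics/s6d.png

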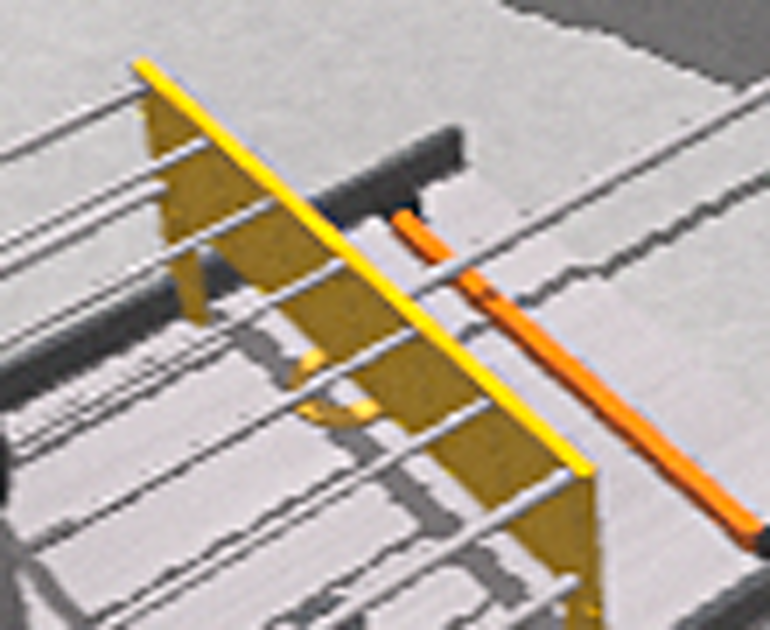

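Run:
```python
from h import *
np.set_printoptions(precision=4,suppress=True)
c=load('pics/t6');T=c['T'];f=lambda x,y,z:toS(pt(c,T,(x+.5)/8-.5+280,(y+.5)/8-.5+150,z))
print('washer',f(295.5,469,.012));print('bar',[f(170,45,.018),f(131,602,.018),f(141,463,.018)])
o=[];
import time
for i in range(3): print(RS.T@sensors.get_obs()['force'])
```

```text
washer [-0.0225 -0.0535  0.012 ]
bar [array([-0.0845,  0.1114,  0.018 ]), array([-0.0846, -0.1115,  0.018 ]), array([-0.0845, -0.0563,  0.018 ])]
[ 1.1455 -0.1003 -1.9815]
[ 1.1455 -0.1003 -1.9815]
[ 1.1455 -0.1003 -1.9815]
```

{"api": "move_arm", "payload": {
  "rows": "0 -2 0 0 0 0; 0 -4 0 0 0 0; 0 -5 0 0 0 0; 0 -5 0 0 0 0; 0 -5 0 0 0 0; 0 -5 0 0 0 0; 0 -4 0 0 0 0; 0 -2 0 0 0 0; 0 0 0 0 0 0; 0 0 0 0 0 0"
}}

```text
time_s: 16.75
ee_pos: [0.539, 0.1563, 0.118]
eef_rot: [-3.141, -0.002, -0.106]
force: [-0.5, 0.1, -2.1]
grip_width: 0.022
```

Run:
```python
from h import *
np.set_printoptions(precision=4,suppress=True)
t,e,o=tipS();print(t,e,o['time_s'],RS.T@o['force'],o['moment'])
```

```text
[-0.0663 -0.054   0.0088] [ 0.0016  0.0007 -0.0018] 16.75 [-0.0262 -0.5476 -2.1476] [ 0.0216 -0.078  -0.0385]
```

{"api": "move_arm", "payload": {
  "rows": "0 -2 0 0 0 0; 0 -2 0 0 0 0; 0 -2 0 0 0 0; 0 -1 0 0 0 0; 0 0 0 0 0 0"
}}

```text
time_s: 17.38
ee_pos: [0.5398, 0.1632, 0.118]
eef_rot: [-3.142, -0.001, -0.106]
force: [0.3, -2.8, -1.8]
grip_width: 0.0218
```

Run:
```python
from h import *
np.set_printoptions(precision=4,suppress=True)
t,e,o=tipS();print(t,e,o['time_s'],RS.T@o['force'],o['moment'])
snap('top','pics/t7');t,e,o=tipS();print(RS.T@o['force'])
crop('pics/t7',280,150,360,240,8,'pics/t7d.png')
```

```text
[-0.0732 -0.054   0.009 ] [ 0.0015  0.     -0.0019] 17.375 [ 2.7697  0.5923 -1.7969] [-0.2987 -0.1207  0.1177]
[ 2.3993  0.8901 -1.4379]
```

View pics/t7d.png

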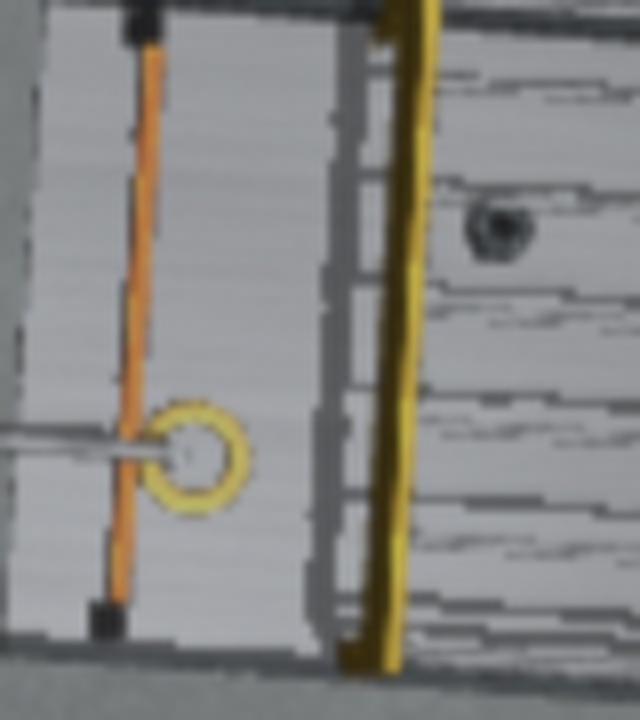

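{"api": "move_arm", "payload": {
  "rows": "0 -1.5 0 0 0 0; 0 -1.5 0 0 0 0; 0 -1 0 0 0 0; 0 0 0 0 0 0"
}}

```text
time_s: 17.92
ee_pos: [0.5401, 0.1667, 0.1177]
eef_rot: [3.14, -0.001, -0.106]
force: [-0.2, -4.1, -2.8]
grip_width: 0.0213
```

Run:
```python
from h import *
np.set_printoptions(precision=4,suppress=True)
t,e,o=tipS();print(t,e,o['time_s'],RS.T@o['force'],o['moment'])
```

```text
[-0.0765 -0.0542  0.0091] [ 0.0007 -0.0014 -0.0021] 17.925 [ 4.1176  0.1887 -2.7989] [-0.8642 -0.0621  0.1148]
```

{"api": "move_arm", "payload": {
  "rows": "0 0 0 0 0 0"
}}

```text
time_s: 18.05
ee_pos: [0.54, 0.1666, 0.1176]
eef_rot: [3.14, -0.001, -0.106]
force: [1.1, -4.6, -1.6]
grip_width: 0.0219
```

Run:
```python
from h import *
np.set_printoptions(precision=4,suppress=True)
for i in range(3):
    t,e,o=tipS();print(t,e,o['time_s'],RS.T@o['force'],RS.T@o['moment']);camera('wrist')
snap('scene','pics/s8');snap('top','pics/t8')
for i in range(1):
    t,e,o=tipS();print(t,e,o['time_s'],RS.T@o['force'],RS.T@o['moment'])
crop('pics/s8',180,200,260,270,9,'pics/s8d.png');crop('pics/t8',280,180,330,230,12,'pics/t8d.png')
```

```text
[-0.0764 -0.0542  0.0091] [ 0.0005 -0.0017 -0.002 ] 18.05 [ 4.4952  1.5675 -1.5876] [ 0.2448 -0.7675  0.1714]
[-0.0764 -0.0542  0.0091] [ 0.0006 -0.0016 -0.0021] 18.1 [ 4.4674 -0.1549 -1.7043] [ 0.2337 -0.8018  0.1287]
[-0.0764 -0.0542  0.0091] [ 0.0006 -0.0015 -0.0021] 18.15 [ 4.8347  1.7137 -3.5928] [ 0.1587 -0.7875  0.1145]
[-0.0765 -0.0541  0.0091] [ 0.0007 -0.0015 -0.002 ] 18.3 [ 4.9873  1.2509 -2.005 ] [ 0.1577 -0.7961  0.1379]
```

View pics/s8d.png

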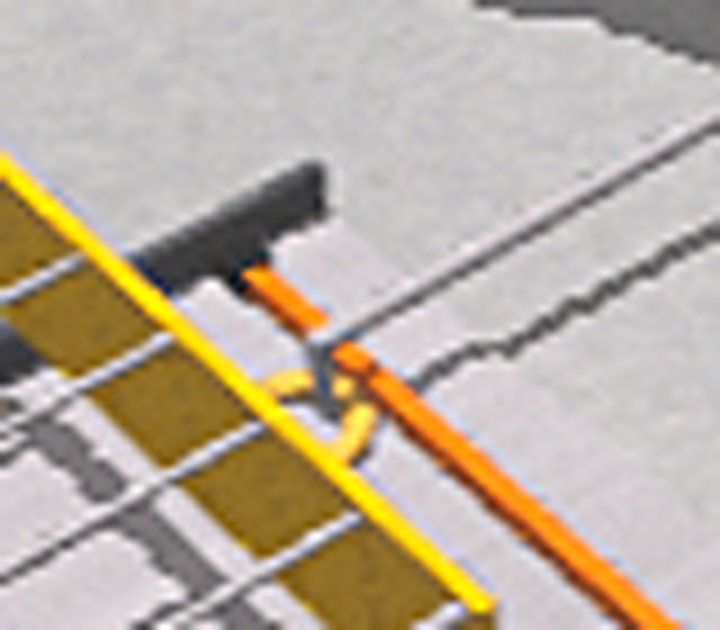

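View pics/t8d.png

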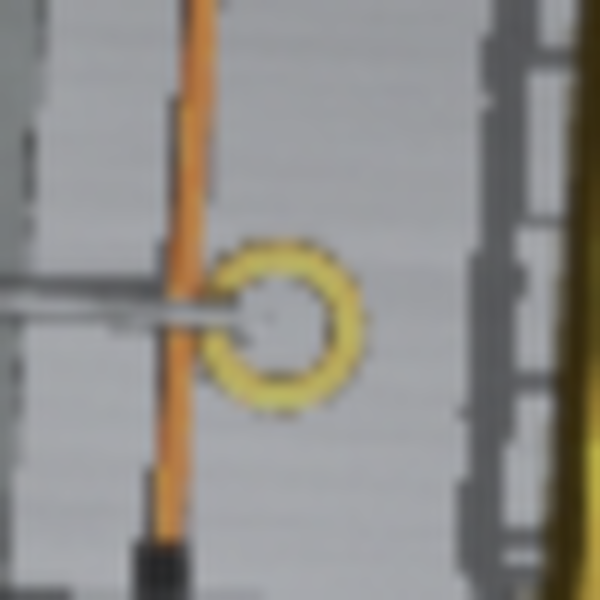

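{"api": "move_arm", "payload": {
  "rows": "0 -1.2 0 0 0 0; 0 -1.2 0 0 0 0; 0 -1 0 0 0 0; 0 0 0 0 0 0; 0 0 0 0 0 0"
}}

```text
time_s: 18.92
ee_pos: [0.5402, 0.1691, 0.1174]
eef_rot: [3.138, 0.0, -0.106]
force: [-0.2, -7.4, -1.9]
grip_width: 0.0218
```

Run:
```python
from h import *
np.set_printoptions(precision=4,suppress=True)
for i in range(4):
    t,e,o=tipS();print(t,e,o['time_s'],RS.T@o['force'],RS.T@o['moment']);camera('wrist')
```

```text
[-0.0787 -0.0543  0.0094] [-0.0003 -0.0037 -0.0019] 18.925 [ 7.4151  0.582  -1.8954] [ 0.1491 -1.131   0.1654]
[-0.0786 -0.0543  0.0094] [-0.0003 -0.0038 -0.002 ] 18.975 [ 6.9531  1.2833 -2.0354] [ 0.1912 -1.1457  0.1003]
[-0.0786 -0.0543  0.0094] [-0.0003 -0.0037 -0.002 ] 19.025 [ 7.3519  0.8434 -2.2203] [ 0.151  -1.1432  0.1308]
[-0.0787 -0.0543  0.0094] [-0.0003 -0.0037 -0.002 ] 19.075 [ 6.4068  0.3587 -2.7132] [ 0.1824 -1.1245  0.1701]
```

{"api": "move_arm", "payload": {
  "rows": "0 -0.8 0 0.003 0 0; 0 -0.5 0 0.001 0 0; 0 -0.2 0 0.001 0 0; 0 -0.2 0 0 0 0; 0 -0.2 0 0 0 0"
}}

```text
time_s: 19.75
ee_pos: [0.5403, 0.1695, 0.1173]
eef_rot: [3.139, 0.001, -0.105]
force: [-1.3, -6.9, -0.8]
grip_width: 0.0218
```

Run:
```python
from h import *
np.set_printoptions(precision=4,suppress=True)
for i in range(4):
    t,e,o=tipS();print(t,e,o['time_s'],RS.T@o['force'],RS.T@o['moment']);camera('wrist')
snap('top','pics/t9');snap('scene','pics/s9');crop('pics/s9',180,200,260,270,9,'pics/s9d.png');crop('pics/t9',280,180,330,230,12,'pics/t9d.png')
```

```text
[-0.0792 -0.0542  0.0088] [-0.0012 -0.0021 -0.0015] 19.75 [ 7.0129 -0.5788 -0.7704] [ 0.1622 -1.3414  0.1223]
[-0.0792 -0.0542  0.0089] [-0.0011 -0.0021 -0.0015] 19.8 [ 6.713   1.0185 -2.115 ] [ 0.1758 -1.4261  0.0662]
[-0.0792 -0.0542  0.0088] [-0.0012 -0.0021 -0.0015] 19.85 [ 7.1377  1.3777 -1.6055] [ 0.1733 -1.3857  0.0911]
[-0.0792 -0.0542  0.0088] [-0.0011 -0.0021 -0.0015] 19.9 [ 7.4628  0.3927 -1.9098] [ 0.1773 -1.3454  0.1376]
```

View pics/t9d.png

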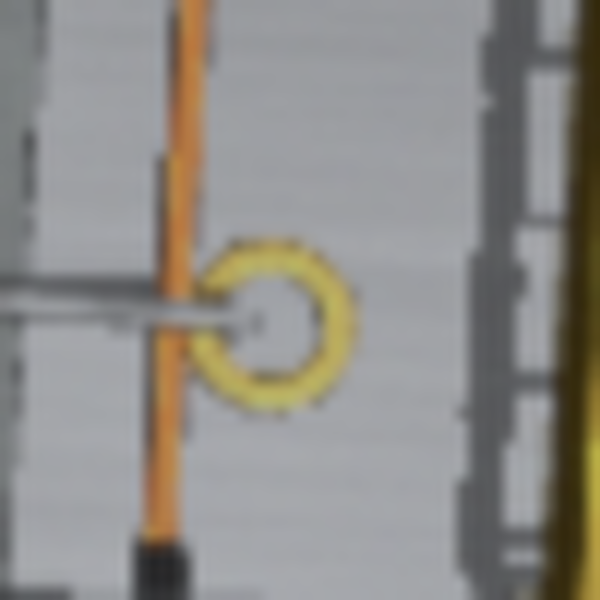

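View pics/s9d.png

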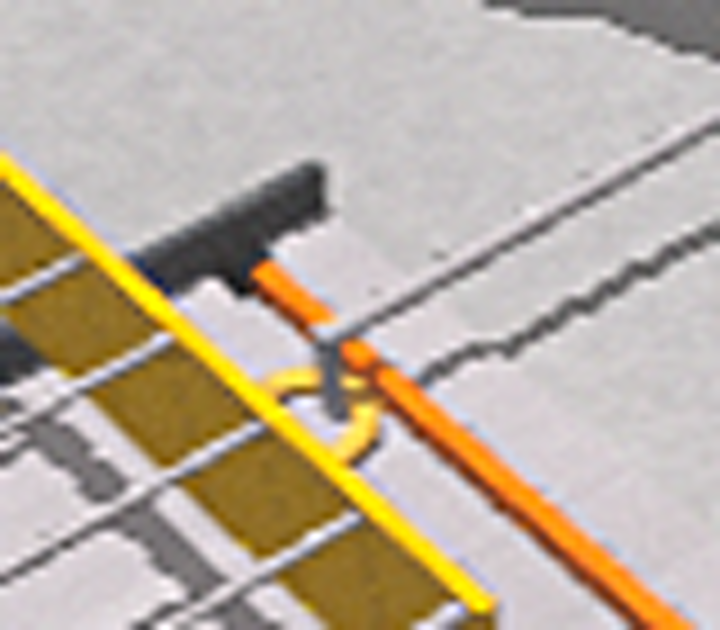

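{"api": "move_arm", "payload": {
  "rows": "0 -1 0 0 0 0; 0 -0.8 0 0 0 0; 0 -0.4 0 0 0 0; 0 -0.3 0 0 0 0; 0 -0.3 0 0 0 0; 0 -0.3 0 0 0 0"
}}

```text
time_s: 20.8
ee_pos: [0.5404, 0.1704, 0.1167]
eef_rot: [3.135, 0.003, -0.105]
force: [-0.2, -7.1, -2.3]
grip_width: 0.0219
```

Run:
```python
from h import *
np.set_printoptions(precision=4,suppress=True)
for i in range(6):
    t,e,o=tipS();print(t,e,o['time_s'],RS.T@o['force'],RS.T@o['moment']);camera('wrist')
```

```text
[-0.0797 -0.0545  0.0096] [-0.003  -0.0067 -0.0013] 20.8 [ 7.0645  0.5141 -2.2827] [ 0.2379 -1.2888  0.1319]
[-0.0797 -0.0545  0.0096] [-0.003  -0.0067 -0.0013] 20.85 [ 8.5647 -0.0143 -2.0712] [ 0.2333 -1.2792  0.1743]
[-0.0797 -0.0545  0.0096] [-0.003  -0.0067 -0.0012] 20.9 [ 7.9505  0.4588 -2.4331] [ 0.2042 -1.3487  0.209 ]
[-0.0797 -0.0545  0.0096] [-0.003  -0.0066 -0.0013] 20.95 [ 8.5982  0.4666 -3.0004] [ 0.1698 -1.311   0.1644]
[-0.0797 -0.0545  0.0096] [-0.003  -0.0067 -0.0013] 21.0 [ 7.4737  0.7508 -2.5218] [ 0.1818 -1.2328  0.2138]
[-0.0797 -0.0545  0.0096] [-0.003  -0.0066 -0.0013] 21.05 [ 7.9309  1.0801 -2.6015] [ 0.1878 -1.2895  0.2313]
```

{"api": "move_arm", "payload": {
  "rows": "0 -0.3 0 0 0 0; 0 -0.2 0 0 0 0; 0 -0.2 0 0 0 0; 0 1 0 0 0 0; 0 1 0 0 0 0; 0 1 0 0 0 0; 0 1 0 0 0 0; 0 1 0 0 0 0; 0 1 0 0 0 0; 0 1 0 0 0 0; 0 1 0 0 0 0; 0 1 0 0 0 0; 0 1 0 0 0 0; 0 1 0 0 0 0; 0 0 0 0 0 0"
}}

```text
time_s: 22.98
ee_pos: [0.5392, 0.1596, 0.1169]
eef_rot: [3.135, 0.003, -0.105]
force: [0.6, -0.5, -1.0]
grip_width: 0.0217
```

Run:
```python
from h import *
np.set_printoptions(precision=4,suppress=True)
for i in range(2):
    t,e,o=tipS();print(t,e,o['time_s'],RS.T@o['force'],RS.T@o['moment']);camera('wrist')
snap('top','pics/t10');crop('pics/t10',280,180,330,230,12,'pics/t10d.png')
```

```text
[-0.0688 -0.0545  0.0098] [-0.0029 -0.0068 -0.0013] 22.975 [ 0.4411  0.6966 -1.0179] [0.0931 0.1098 0.0501]
[-0.0688 -0.0544  0.0098] [-0.0029 -0.0067 -0.0013] 23.025 [ 0.3865 -0.0045 -1.0425] [ 0.0806  0.0807 -0.039 ]
```

View pics/t10d.png

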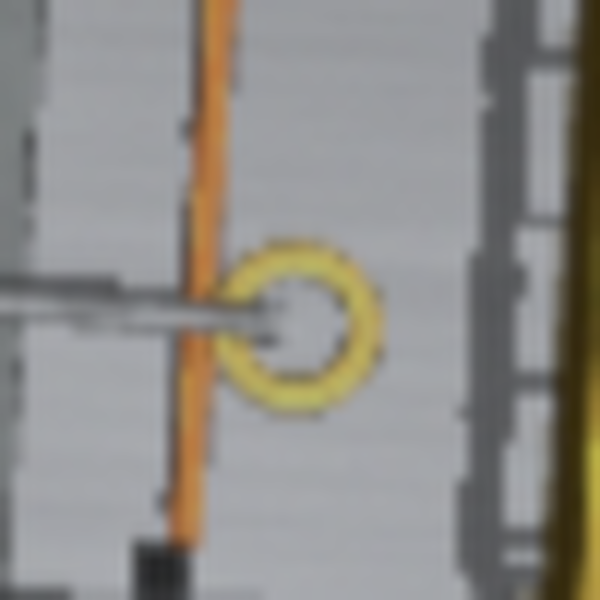

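{"api": "move_arm", "payload": {
  "rows": "0 2 0 0 0 0; 0 2 0 0 0 0; 0 2 0 0 0 0; 0 1 0 0 0 0; 0 0 0 0 0 0; 0 0 -4 0 0 0; 0 0 -6 0 0 0; 0 0 -12 0 0 0; 0 0 -15 0 0 0; 0 0 -15 0 0 0; 0 0 0 0 0 0"
}}

```text
time_s: 24.5
ee_pos: [0.5391, 0.1527, 0.174]
eef_rot: [3.136, 0.001, -0.105]
force: [-1.0, -0.2, -2.7]
grip_width: 0.0219
```

Run:
```python
from h import *
np.set_printoptions(precision=4,suppress=True)
t,e,o=tipS();print(t,e,o['time_s'],RS.T@o['force'],RS.T@o['moment'])
snap('top','pics/t11');crop('pics/t11',280,180,330,230,12,'pics/t11d.png')
snap('scene','pics/s11');crop('pics/s11',180,200,260,270,9,'pics/s11d.png')
```

```text
[-0.062  -0.0536  0.0667] [-0.0007 -0.006  -0.0011] 24.5 [ 0.3259 -0.9642 -2.6664] [ 0.0709  0.0582 -0.0207]
```

View pics/t11d.png

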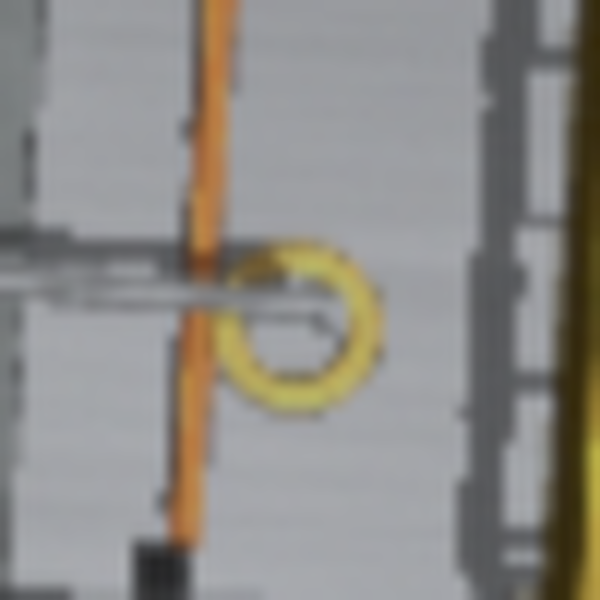

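View pics/s11d.png

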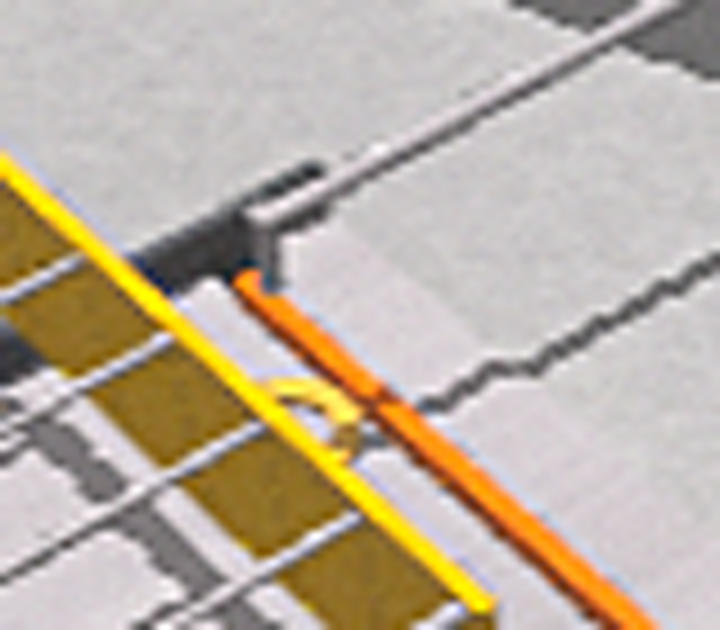

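Run:
```python
from h import *
plan([([.5504,.2595,.234],down(YS+np.pi/2),6),([.4602,.2906,.19],down(1.446),13)])
```

```text
0.1 -17.9 -10.4 0.001 0.000 -0.000; 0.1 -17.9 -10.4 0.001 0.000 -0.000; 0.1 -17.9 -10.3 0.001 0.000 -0.000; 0.1 -17.9 -10.3 0.001 0.000 -0.000; 0.1 -17.9 -10.3 0.001 0.000 -0.000; 0.1 -17.9 -10.3 0.001 0.000 -0.000; -7.1 -1.7 3.4 0.000 0.000 -0.119; -6.9 -2.5 3.4 0.000 0.000 -0.119; -6.6 -3.3 3.4 0.000 0.000 -0.119; -6.1 -4.1 3.4 0.000 0.000 -0.119; -5.6 -4.8 3.4 0.000 0.000 -0.119; -5.0 -5.4 3.4 0.000 0.000 -0.119; -4.3 -5.9 3.4 0.000 0.000 -0.119; -3.6 -6.4 3.4 0.000 0.000 -0.119; -2.8 -6.8 3.4 0.000 0.000 -0.119; -2.0 -7.1 3.4 0.000 0.000 -0.119; -1.1 -7.3 3.4 0.000 0.000 -0.119; -0.2 -7.3 3.4 0.000 0.000 -0.119; 0.6 -7.3 3.4 0.000 0.000 -0.119
```

{"api": "move_arm", "payload": {
  "rows": "0 -10 -10 0.001 0 0; 0 -18 -10 0.001 0 0; 0 -18 -10 0.001 0 0; 0 -18 -10 0.001 0 0; 0 -18 -10 0.001 0 0; 0 -18 -10 0.001 0 0; -7 -2 0 0 0 -0.06; -7 -2 0 0 0 -0.12; -7 -3 0 0 0 -0.12; -6 -4 0 0 0 -0.12; -6 -5 0 0 0 -0.12; -5 -5 0 0 0 -0.12; -4 -6 2 0 0 -0.12; -4 -6 2 0 0 -0.12; -3 -7 4 0 0 -0.12; -2 -7 4 0 0 -0.12; -1 -7 4 0 0 -0.12; 0 -7 4 0 0 -0.12; 0 -4 3 0 0 -0.06; 0 0 0 0 0 0"
}}

```text
time_s: 27.1
ee_pos: [0.4584, 0.3081, 0.2188]
eef_rot: [-3.139, -0.002, 1.393]
force: [0.3, 0.2, -0.4]
grip_width: 0.0215
```

Run:
```python
from h import *
np.set_printoptions(precision=4,suppress=True)
o,p,r=cur();print(p,o['eef_rot'],o['time_s'])
plan([([.4602,.2906,.13],down(1.446),6)])
```

```text
[0.4584 0.3081 0.2188] [-3.1393 -0.0022  1.3934] 27.1
-2.9 0.8 14.8 -0.000 -0.000 -0.009; -2.9 0.8 14.8 -0.000 -0.000 -0.009; -2.9 0.8 14.8 -0.000 -0.000 -0.009; -2.9 0.8 14.8 -0.000 -0.000 -0.009; -2.9 0.7 14.8 -0.000 -0.000 -0.009; -2.9 0.7 14.8 -0.000 -0.000 -0.009
```

{"api": "move_arm", "payload": {
  "rows": "-3 1 12 0 0 -0.009; -3 1 14 0 0 -0.009; -3 1 14 0 0 -0.009; -3 1 14 0 0 -0.009; -3 1 14 0 0 -0.009; -3 1 12 0 0 -0.009; 0 0 0 0 0 0; 0 0 0 0 0 0"
}}

```text
time_s: 28.1
ee_pos: [0.4617, 0.2884, 0.1326]
eef_rot: [-3.138, -0.001, 1.448]
force: [0.1, -0.2, -0.7]
grip_width: 0.0217
```

Run:
```python
from h import *
np.set_printoptions(precision=4,suppress=True)
o,p,r=cur();print(p,o['eef_rot'],o['time_s'])
c=snap('scene','pics/s12');T=c['T'];P=cloud(c,T)
A=r*down(np.pi/2).inv();print(A.as_euler('xyz'))
Rr=R.from_euler('z',A.as_euler('xyz')[2]).as_matrix();V,U=np.mgrid[:384,:512]
L=(P-p)@Rr
m=(U>290)&(U<390)&(V>140)&(V<240)&(abs(L[...,1])<.02)&(L[...,2]>-.1)&(L[...,0]>.06)&(L[...,2]<-.06);q=L[m]
for a in np.arange(.07,.28,.03):
    s=q[(q[:,0]>=a)&(q[:,0]<a+.03)]
    if len(s):print(round(a,2),len(s),s.mean(0))
crop('pics/s12',240,120,400,240,5,'pics/s12c.png')
```

```text
[0.4617 0.2884 0.1326] [-3.1382 -0.0014  1.4475] 28.1
[ 0.0014  0.0034 -0.1233]
0.07 21 [ 0.0866 -0.0023 -0.0789]
0.1 20 [ 0.1162 -0.0023 -0.0793]
0.13 22 [ 0.1449 -0.0024 -0.0793]
0.16 24 [ 0.1756 -0.0026 -0.0804]
0.19 22 [ 0.2058 -0.0023 -0.0806]
0.22 26 [ 0.235  -0.003  -0.0809]
0.25 28 [ 0.2657 -0.0026 -0.0826]
0.28 16 [ 0.2825 -0.0031 -0.0895]
```

View pics/s12c.png

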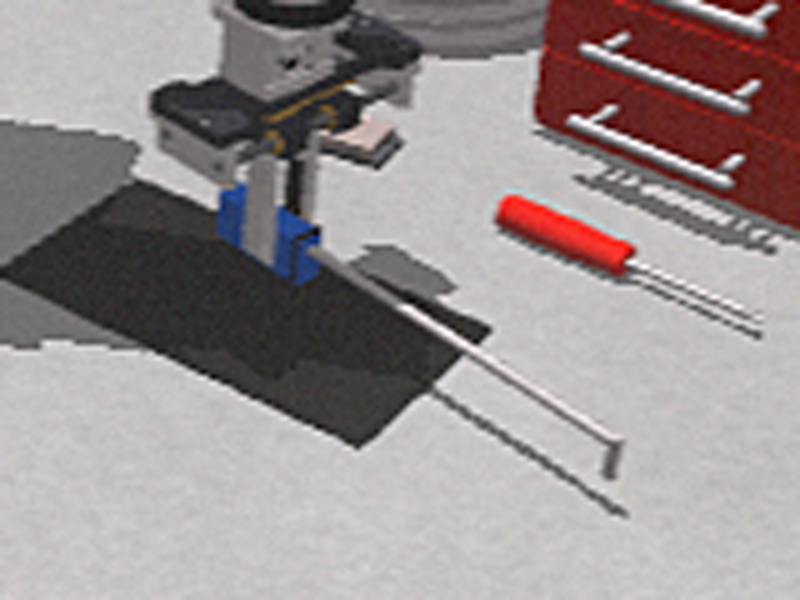

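{"api": "move_arm", "payload": {
  "rows": "0 0 5 -0.006 0 0; 0 0 7 -0.006 0 0; 0 0 7 -0.006 0 0; 0 0 3 0 0 0; 0 0 0 0 0 0; 0 0 0 0 0 0"
}}

```text
time_s: 28.9
ee_pos: [0.4619, 0.2888, 0.1097]
eef_rot: [3.125, -0.002, 1.448]
force: [0.0, -0.1, -2.8]
grip_width: 0.0214
```

Run:
```python
from h import *
np.set_printoptions(precision=4,suppress=True)
o,p,r=cur();A=r*down(np.pi/2).inv();print(p,A.as_euler('xyz'),o['time_s'],o['force'],o['moment'])
```

```text
[0.4619 0.2888 0.1097] [ 0.0021 -0.0169 -0.123 ] 28.9 [ 0.0064 -0.1193 -2.8223] [ 0.0814 -0.0029 -0.0098]
```

{"api": "move_arm", "payload": {
  "rows": "0 0 1.2 0 0 0; 0 0 1 0 0 0; 0 0 0 0 0 0"
}}

```text
time_s: 29.28
ee_pos: [0.4622, 0.2888, 0.1077]
eef_rot: [3.124, -0.002, 1.448]
force: [0.2, -0.4, -1.6]
grip_width: 0.0216
```

{"api": "move_arm", "payload": {
  "rows": "0 0 0.8 0 0 0; 0 0 0 0 0 0"
}}

```text
time_s: 29.52
ee_pos: [0.4622, 0.2889, 0.1068]
eef_rot: [3.124, -0.002, 1.448]
force: [0.5, -0.2, -1.6]
grip_width: 0.0218
```

{"api": "move_arm", "payload": {
  "rows": "0 0 0.7 0 0 0; 0 0 0 0 0 0"
}}

```text
time_s: 29.78
ee_pos: [0.4623, 0.2889, 0.1065]
eef_rot: [3.124, -0.003, 1.448]
force: [-0.7, -0.6, -0.7]
grip_width: 0.0216
```

Run:
```python
from h import *
np.set_printoptions(precision=4,suppress=True)
for i in range(3):
    o,p,r=cur();A=r*down(np.pi/2).inv();print(p,A.as_euler('xyz'),o['time_s'],o['force'],o['moment']);camera('wrist')
```

```text
[0.4623 0.2889 0.1065] [ 0.0026 -0.0176 -0.123 ] 29.775 [-0.712  -0.5715 -0.6785] [0.0156 0.1624 0.0486]
[0.4623 0.2889 0.1065] [ 0.0027 -0.0176 -0.1231] 29.825 [-0.6935 -0.027   1.1421] [-0.0518  0.1647  0.005 ]
[0.4623 0.2889 0.1065] [ 0.0026 -0.0177 -0.1231] 29.875 [-1.6744 -1.0753  0.7986] [-0.0249  0.3258 -0.0502]
```

{"api": "move_arm", "payload": {
  "rows": "0 0 0 0 0 0; 0 0 0 0 0 0; 0 0 0 0 0 0; 0 0 0 0 0 0; 0 0 0 0 0 0; 0 0 0 0 0 0",
  "grip": 0.3
}}

```text
time_s: 30.68
ee_pos: [0.4626, 0.289, 0.1066]
eef_rot: [3.123, -0.003, 1.448]
force: [0.8, 0.1, -0.9]
grip_width: 0.0612
```

Run:
```python
from h import *
c=snap('wrist','pics/w13')
```

```text
(no output)
```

View pics/w13.png

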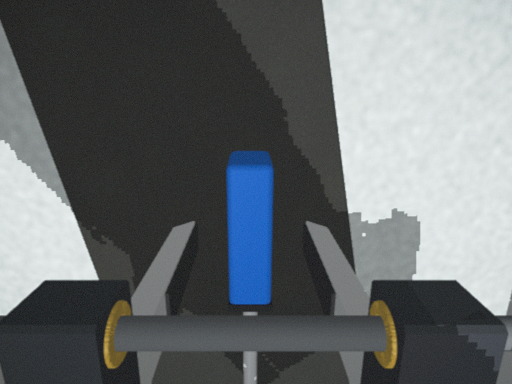

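The fingers are clear on both sides of the handle, which spans (228–272, 150–305). I'll raise the gripper straight up and check the whole scene.

{"api": "move_arm", "payload": {
  "rows": "0 0 -10 0 0 0; 0 0 -20 0 0 0; 0 0 -30 0 0 0; 0 0 -30 0 0 0; 0 0 -30 0 0 0; 0 0 -20 0 0 0; 0 0 0 0 0 0; 0 0 0 0 0 0; 0 0 0 0 0 0; 0 0 0 0 0 0"
}}

```text
time_s: 31.98
ee_pos: [0.4591, 0.2885, 0.253]
eef_rot: [3.123, -0.003, 1.448]
force: [0.2, 0.6, -0.4]
grip_width: 0.0603
```

Run:
```python
from h import *
np.set_printoptions(precision=4,suppress=True)
snap('scene','pics/s14');snap('top','pics/t14');snap('wrist','pics/w14')
crop('pics/t14',280,150,360,240,8,'pics/t14d.png');crop('pics/s14',240,120,400,240,5,'pics/s14c.png')
```

```text
(no output)
```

View pics/t14d.png

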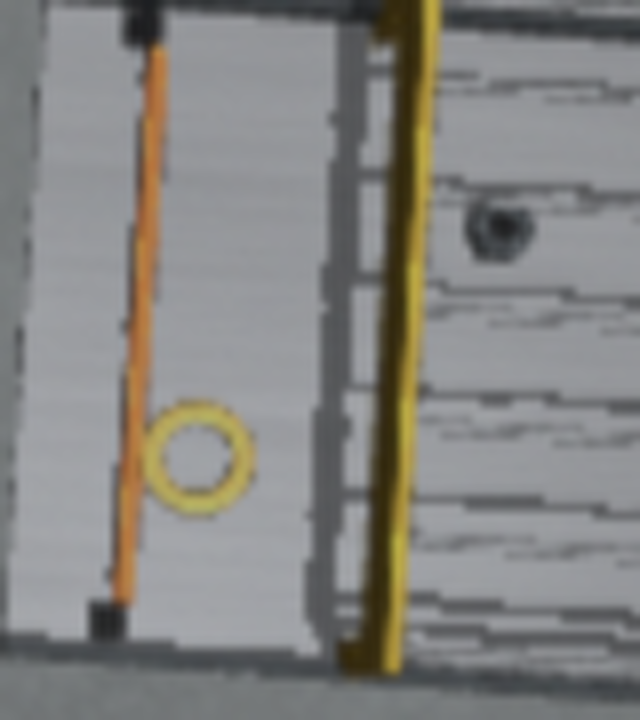

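View pics/s14c.png

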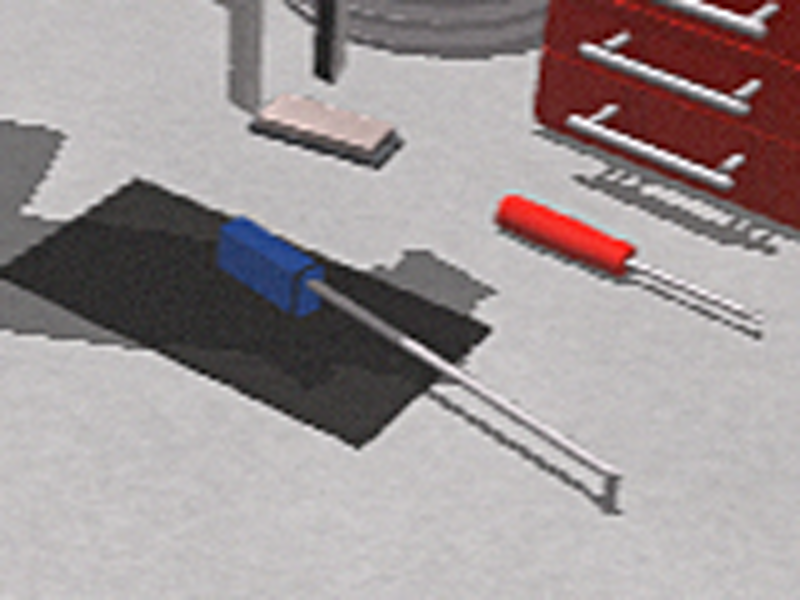

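View pics/s14.png

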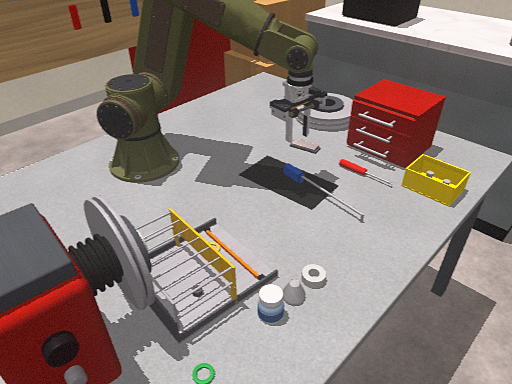

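The washer lies flat against the catch bar at crop (198,458), clear of the guard. The rod is upright on the mat and everything else is where it was, so I'm handing in.

Run:
```python
from h import *
print(ctrl.hand_in())
```

```text
the job is handed in; nothing more can be done
None
```

I drew the washer out with the hooked rod and pressed it against the catch bar. I then unhooked it, laid the rod back on the mat and handed the job in at about 32 s of the 72 s allowed.

- **Press:** For roughly 2 s the force held at about 7 to 8 N, peaking near 8.6 N. The bar moved about 8 mm of its 14 mm travel, so the spring did not bottom.
- **Washer:** After a slow release, the last pictures show it flat and touching the catch bar, well clear of the guard.
- **Rod:** Its handle is standing on the mat close to where it started, and the gripper is open and well above it.
- **Everything else:** The nut and the other objects look unmoved in the pictures.

**Checks that disagreed or were uncertain:**
- **Camera positions:** The scene and top cameras differed by 3 to 8 mm on where the pin sat relative to the washer. I went with the average, and the pin entered the bore with no contact force.
- **Force and moment:** The force reading was noisy by about 1 N. The wrist moment during the press was higher than that force explains unless it is measured above the tool point, so the pin may have touched the floor with about 1 N.

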